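# Load the roller spindle

## Robot

A 6-joint arm with a two-finger parallel gripper is mounted at the origin on a cart in front of the work surface, level with it; the furniture and walls round the work are solid. World frame = base frame: x ahead of the robot, y to its left, z up, the work surface at z = 0. Lengths are in mm, angles in rad, forces in N, time in s.
With the tool pointing down it reaches from about 300 to 775 mm from the base axis. Payload 14.6 kg.
Tool frame: the origin (TCP) lies between the finger pads; the fingertips stand 8 mm ahead of it and the grasp point (between the pads) lies 11 mm behind it; y points along the fingers, x is the direction in which the jaws open and shut, and the axes are right-handed (so a half turn about y gives the same grasp; the last joint's range is limited). The gripper opens to 94 mm and grips with 3 to 60 N. Pads are 16 mm wide; open, the fingers measure 119 mm over their backs; the gripper's body (75 mm by 177 mm) begins 78 mm behind the grasp point.
Start: joints at [1.25, 0.3, 1.521, -0, 1.321, -0.067], TCP at [138.094, 532.371, 213.446] pointing down, gripper open.
Joint ranges: [-3.03, 3.03], [-0.79, 2.21], [0.23, 2.52], [-1.04, 4.18], [0, 3.07], [-2.55, 2.55]. Speed limits (rad/s): [2.22, 2.22, 2.57, 3.14, 3.14, 3.14].

## Interface

Orientations are given as [roll, pitch, yaw] about the fixed x, y, z axes, in that order (R = Rz(yaw) Ry(pitch) Rx(roll)).
In Python, from cell import read_state, imaging, order gives the robot as it stands. The module is installed in compiled form; this text tells all that it offers.
- The arm moves only by the shell command python3 -m handwheel 'ROWS' [FORCE]. ROWS is JSON, a list that holds one entry, the list of rows, each a list of 7 numbers: the shift along the tool's x, y, z in mm, then the turn, a rotation vector about the tool's x, y, z in degrees, then the opening, from -1 (shut) to 1 (fully open), so that 0 is half open. A call has 1 to 5 rows; each row is the pose to reach, as a shift and turn from the pose measured when the call began, along the tool's axes at that moment; what a row does not reach only later rows make up. A row lasts 1/12 s, in which the tool goes at most 41.7 mm and 7.16 degrees, less where a joint would pass 70% of its speed; a pose out of reach is approached as far as the arm can. A call with a gripper value outside its range is refused whole. The fingers move at their own pace and stop on an object; FORCE is the grip in N (left out, the last holds). Time passes only in rows, so rows that repeat a pose let the fingers close. It gives the time, the measured TCP pose, the force and the opening at its end, in the units of the state.
- read_state(): the state, without advancing time (a new reading comes with each control period).
- imaging.camera(name): name is "side" or "top"; returns (picture, depth): 400x640x3 uint8, red, green, blue; 400x640 float32, mm along the optical axis (not along the pixel's ray), 0 where there is no reading.
- imaging.get_calibration(name): a dict with "mtx" (3x3 intrinsics, pixels), "world_from_camera" (4x4, takes a point from camera to world coordinates). Camera axes: x right, y down, z forward; pixel columns grow to the right and rows downward; lengths in mm; the calibration is good to about 2 mm. A picture is of the moment at which its call begins. get_calibration takes no time and is no camera call.
- order.sign_off(): hands the job in, once; it reports no verdict.
The state is a dict: "clock": time; "joints": joint angles; "qd": joint speeds; "effort": joint torques, N m; "eef_pos": TCP position; "eef_rot": TCP orientation; "wrist_force": force on the tool from outside, world axes, zero at the start; "moment": the same for the moment, N m; "finger_gap": finger opening in mm.
Only numpy, scipy, OpenCV 4.12 (cv2) and the standard library are available. Lean on these libraries where they do the work, as an engineer would, in place of code of your own. Each camera call takes 0.05 s, during which the arm holds its last target.

## Task

Load the bench spindle: slide the large roller onto the horizontal rod up to the stop collar, then the small roller up to the large one, then the end cap, open end first, up to the small roller. Press each one home for a moment before letting go, with about 10 N: it must bed firmly, but a hard shove would shift the collar, which must stay where it is set. Disturb nothing else on the bench, and leave all three parts resting on the rod, released.

Things in the scene. Friction and masses are not known exactly. Their poses are not given: they have to be found in the camera images.
- roller_large: large dark rubber roller with aluminium end rings, 56 mm in diameter, 70 mm long, 0.20 to 0.33 kg, 21 mm bore right through. Origin at the middle of its axis; x runs along its axis, up the slope. Starts in any of the three cradles, axis sloping 35 degrees up away from the robot, so it must be turned level for the rod. Grip it across its diameter at mid length, tool square to its axis
- roller_small: small roller of the same make, 42 mm in diameter, 60 mm long, 0.13 to 0.23 kg, 21 mm bore right through; origin, axes and start slope as for the large roller (any of the three cradles)
- end_cap: aluminium end cap with dark knurl rings, a cylinder 38 mm in diameter, 62 mm long, 0.10 to 0.17 kg; one end open with a 21 mm blind bore 52 mm deep, the other closed. Origin at the middle of its length; x runs along its axis to the open end. Starts in any of the three cradles at the same slope, open end uppermost, away from the robot
- cap_mouth (a point): centre of the end cap's open face, 31 mm along x from the cap's origin
- stand: grey spindle stand screwed to the bench. Origin at bench height under its upright. The rod runs level along its -x axis, roughly towards the robot (within 17 degrees), 95 mm above the bench: steel, 18 mm in diameter, so the bores have 1.5 mm play all round; its last 12 mm taper to a blunt nose of 6 mm diameter. Upright and boss reach 119 mm high
- rod_tip (a point): centre of the rod's nose, 208 mm along -x from the stand's origin and 95 mm up; axes as the stand's
- collar: dark steel stop collar (34 mm in diameter) on the rod near the upright. Origin on the rod's axis at the centre of its free face, which looks along -x to the rod's tip, 168 to 178 mm from it; axes as the stand's. Held by friction only, it slips along the rod under a push of about 45 N
- clamp_bracket_a: bystander: grey metal clamp bracket with a bow, 40x96x62 mm, standing on the bench beside the spindle; origin at the centre of its underside
- offcut_c: bystander: beech block 38x70x16 mm lying in front of the cradles, near the front of the bench; origin at the centre of its underside
- slip: bystander: flat dark slip 34x118x8 mm lying on the bench between spindle and cradles; origin at the centre of its underside
- spanner_10: bystander: combination spanner 143 mm long, 8 mm high, lying behind the cradles; origin at the middle of its underside
- cradle_0: one of three equal cradles screwed to the bench: two sloping wire rails, 20 mm apart, on a beech foot 105x60x12 mm, rising away from the robot at 35 degrees. The part's lower end rests on two prongs reaching 18 mm above the rails' axis, so it lifts out square to the slope. Origin under the foot's centre, x up the slope, seen from above
- cradle_1: one of three equal cradles screwed to the bench: two sloping wire rails, 20 mm apart, on a beech foot 105x60x12 mm, rising away from the robot at 35 degrees. As cradle_0
- cradle_2: one of three equal cradles screwed to the bench: two sloping wire rails, 20 mm apart, on a beech foot 105x60x12 mm, rising away from the robot at 35 degrees. As cradle_0
Not all that is in view belongs to the job. What is shaped like the roller_small but brown is not meant.

How it is judged (in metres and radians):
On the way, in this order (a step that is already met when the one before it is completed fails the run):
1. the large roller is on the rod and pressed home against the stop collar (angle between the x axis of roller_large and the x axis of collar, either way round below 0.12 rad and y of roller_large in the frame of collar between -0.005 and 0.005 m and z of roller_large in the frame of collar between -0.005 and 0.005 m and distance between roller_large and collar below 0.038 m and x of roller_large in the frame of collar below 0 m and contact force between roller_large and collar above 4 N), for 0.1 s.
2. the small roller is on the rod and pressed home against the large roller (angle between the x axis of each of roller_large, roller_small and the x axis of collar, either way round below 0.12 rad and y of roller_large in the frame of collar between -0.005 and 0.005 m and z of roller_large in the frame of collar between -0.005 and 0.005 m and distance between roller_large and collar below 0.038 m and x of roller_large in the frame of collar below 0 m and y of roller_small in the frame of collar between -0.005 and 0.005 m and z of roller_small in the frame of collar between -0.005 and 0.005 m and distance between roller_small and roller_large below 0.068 m and contact force between roller_small and roller_large above 4 N), for 0.1 s.
3. the end cap is on the rod and pressed home against the small roller (angle between the x axis of each of roller_large, roller_small, end_cap and the x axis of collar, either way round below 0.12 rad and y of roller_large in the frame of collar between -0.005 and 0.005 m and z of roller_large in the frame of collar between -0.005 and 0.005 m and distance between roller_large and collar below 0.038 m and x of roller_large in the frame of collar below 0 m and y of roller_small in the frame of collar between -0.005 and 0.005 m and z of roller_small in the frame of collar between -0.005 and 0.005 m and distance between roller_small and roller_large below 0.068 m and y of end_cap in the frame of collar between -0.005 and 0.005 m and z of end_cap in the frame of collar between -0.005 and 0.005 m and distance between cap_mouth and roller_small below 0.033 m and contact force between end_cap and roller_small above 4 N), for 0.1 s.
At the end, for the whole second after the job is handed in: Large roller, small roller and end cap sit on the rod in that order from the stop collar outwards, each coaxial with the rod within 5 mm and 0.12 rad, with no gap over 3 mm between collar, large roller, small roller and the cap's open face; all at rest (angle between the x axis of each of roller_large, roller_small, end_cap and the x axis of collar, either way round below 0.12 rad and y of roller_large in the frame of collar between -0.005 and 0.005 m and z of roller_large in the frame of collar between -0.005 and 0.005 m and distance between roller_large and collar below 0.038 m and x of roller_large in the frame of collar below 0 m and y of roller_small in the frame of collar between -0.005 and 0.005 m and z of roller_small in the frame of collar between -0.005 and 0.005 m and distance between roller_small and roller_large below 0.068 m and y of end_cap in the frame of collar between -0.005 and 0.005 m and z of end_cap in the frame of collar between -0.005 and 0.005 m and distance between cap_mouth and roller_small below 0.033 m and linear speed of each of roller_large, roller_small, end_cap below 0.02 m/s); the robot touches nothing.
It fails at once if the stop collar is shoved more than 4 mm along the rod (distance of collar from where it was at the start of the episode above 0.004 m).
It fails at once if a bystander (clamp bracket, wooden block, dark slip, spanner) is moved more than 30 mm (distance of any of clamp_bracket_a, offcut_c, slip, spanner_10 from where it was at the start of the episode above 0.03 m).
It also fails if it takes over 72 s, if anything falls off the work surface, if the arm or the gripper's body presses on something with over 40 N, if the wrist force passes 120 N, or if a joint passes its speed limit or range.

## Working session

There is one attempt and no reset: what is moved stays moved. The work goes in short steps, Python scripts to look and compute and a shell command to move; the robot and the scene stay as the last step left them, time stands still between calls to the robot, and variables do not carry over. Pictures are saved under pics/ and viewed, and the job is handed in when it is done.

```bash
ls; mkdir -p pics
python3 - <<'E'
from cell import read_state, imaging
import cv2,numpy as np
s=read_state();print(s)
for n in("side","top"):
    p,d=imaging.camera(n);cv2.imwrite(f"pics/{n}0.png",p[:,:,::-1]);np.save(f"{n}0.npy",d);np.save(f"{n}0p.npy",p)
    c=imaging.get_calibration(n);print(n,c)
E
```

```text
pics
{'clock': 0.0, 'joints': array([ 1.25041305e+00,  3.00438525e-01,  1.52155559e+00,  1.59089232e-05,
        1.32074468e+00, -6.65949464e-02]), 'qd': array([-0.0010049 ,  0.00188925,  0.00109721,  0.00152951, -0.00144236,
        0.0013695 ]), 'effort': array([ 2.58865388e-03, -5.31803906e+01, -3.52734590e+01,  7.09072687e-02,
        2.44325126e-02, -9.84726557e-05]), 'eef_pos': array([138.00587525, 532.14135019, 212.91498905]), 'eef_rot': array([-1.57070468e+00,  1.14257625e-03,  1.31700411e+00]), 'wrist_force': array([ 0.44826938, -0.39274075,  0.83477738]), 'moment': array([-0.02666025,  0.03835912,  0.06707738]), 'finger_gap': 94.2538162718303}
side {'mtx': array([[361.14738208,   0.        , 316.65035668],
       [  0.        , 361.14738208, 199.52054573],
       [  0.        ,   0.        ,   1.        ]]), 'world_from_camera': array([[ 9.06129108e-01, -2.16097089e-01,  3.63637302e-01,
         2.27355696e+02],
       [-4.22954335e-01, -4.75659713e-01,  7.71270036e-01,
        -6.88165722e+02],
       [ 6.29840545e-03, -8.52672203e-01, -5.22408312e-01,
         5.18286767e+02],
       [ 0.00000000e+00,  0.00000000e+00,  0.00000000e+00,
         1.00000000e+00]])}
top {'mtx': array([[426.110021  ,   0.        , 311.94235821],
       [  0.        , 426.110021  , 195.7546418 ],
       [  0.        ,   0.        ,   1.        ]]), 'world_from_camera': array([[ 1.10796639e-01, -9.70916043e-01,  2.12240763e-01,
         2.83452474e+02],
       [-9.93842093e-01, -1.08544400e-01,  2.22712362e-02,
        -4.60750978e+01],
       [ 1.41404574e-03, -2.13401382e-01, -9.76963587e-01,
         1.26010416e+03],
       [ 0.00000000e+00,  0.00000000e+00,  0.00000000e+00,
         1.00000000e+00]])}
```

View pics/side0.png

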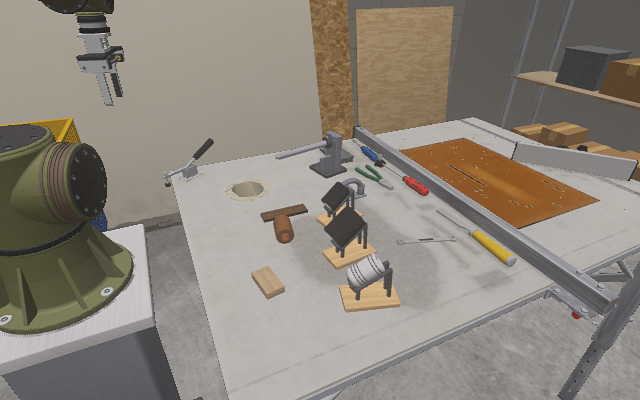

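View pics/top0.png

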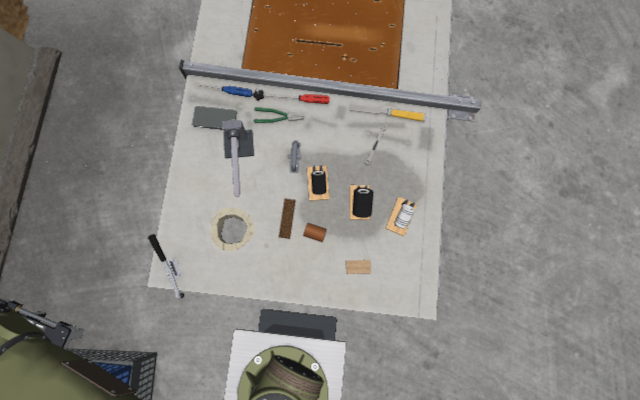

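Run:
```python
import cv2,numpy as np
p=np.load("top0p.npy")[:,:,::-1]
a=cv2.resize(p[100:260,185:345],None,fx=3.7,fy=3.7,interpolation=cv2.INTER_CUBIC)
cv2.imwrite("pics/topcropL.png",a)
a=cv2.resize(p[150:250,290:430],None,fx=5.6,fy=5.6,interpolation=cv2.INTER_CUBIC)
cv2.imwrite("pics/topcropR.png",a)
p=np.load("side0p.npy")[:,:,::-1]
a=cv2.resize(p[120:320,255:415],None,fx=3,fy=3,interpolation=cv2.INTER_CUBIC)
cv2.imwrite("pics/sidecrop.png",a)
```

```text
(no output)
```

View pics/topcropL.png

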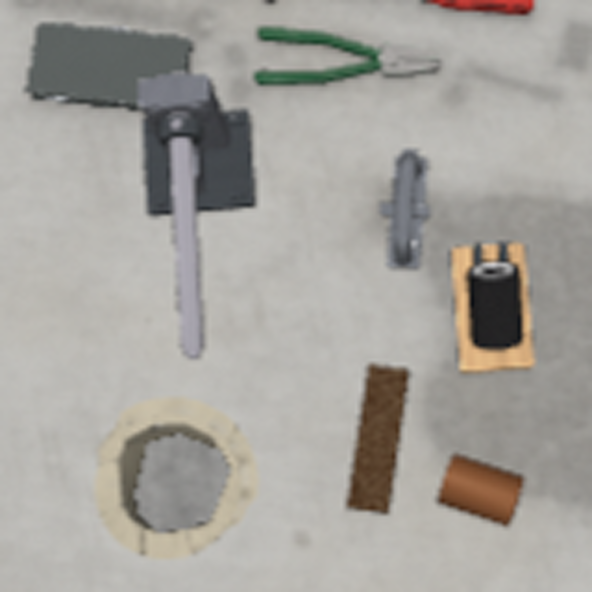

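View pics/topcropR.png

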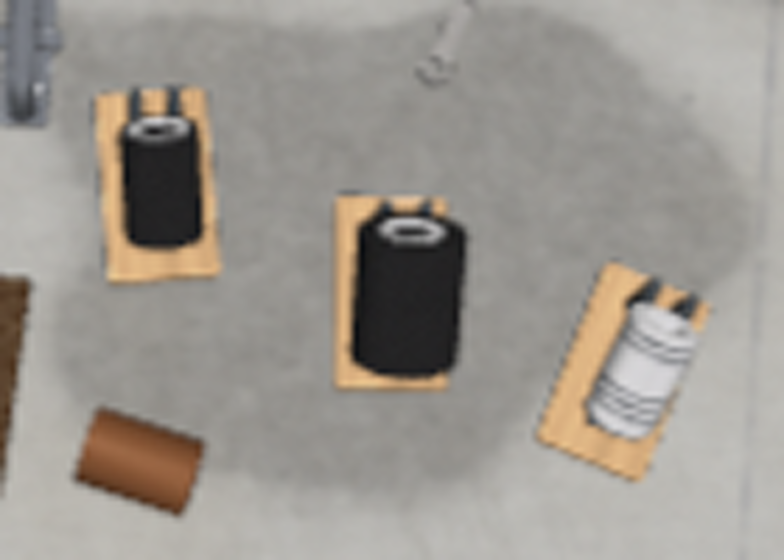

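View pics/sidecrop.png

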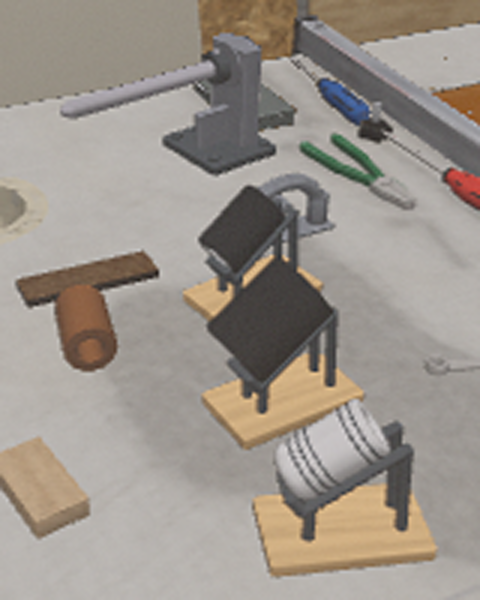

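```bash
cat > h.py <<'E'
import numpy as np,cv2
from cell import imaging
def pts(n,d,m=None):
    c=imaging.get_calibration(n);K=c["mtx"];T=c["world_from_camera"]
    v,u=np.mgrid[:d.shape[0],:d.shape[1]]
    z=d
    X=np.stack([(u-K[0,2])/K[0,0]*z,(v-K[1,2])/K[1,1]*z,z],-1)
    return X@T[:3,:3].T+T[:3,3]
def proj(n,P):
    c=imaging.get_calibration(n);K=c["mtx"];T=c["world_from_camera"]
    q=(np.atleast_2d(P)-T[:3,3])@T[:3,:3];q=q@K.T;return q[:,:2]/q[:,2:]
def ray(n,uv):
    c=imaging.get_calibration(n);K=c["mtx"];T=c["world_from_camera"]
    d=np.linalg.inv(K)@np.array([uv[0],uv[1],1.]);return T[:3,3],T[:3,:3]@d
def onplane(n,uv,z):
    o,d=ray(n,uv);return o+d*(z-o[2])/d[2]
E
python3 - <<'E'
from h import *
import numpy as np
for n in("top","side"):
    P=np.load(f"{n}0p.npy").astype(int);d=np.load(f"{n}0.npy");W=pts(n,d)
    print(n,"bench z", [np.round(W[v,u],1) for v,u in ([(240,380),(160,340),(150,200)] if n=="top" else [(220,220),(250,300),(330,280)])])
W=pts("top",np.load("top0.npy"))
for (v,u) in [(182,318),(200,362),(213,404),(232,315),(150,236),(170,236),(190,236),(267,358),(218,288),(125,232),(156,295)]: print((u,v),np.round(W[v,u],1))
W=pts("side",np.load("side0.npy"))
for (v,u) in [(197,337),(230,345),(272,365),(155,290),(150,310),(145,333)]: print((u,v),np.round(W[v,u],1))
E
```

```text
top bench z [array([ 446.9, -233. ,   -4. ]), array([680. , -90.9,  -3.2]), array([663.1, 343.6,  -0.7])]
side bench z [array([326.1,  89.7,  -1. ]), array([ 4.627e+02, -1.037e+02,  3.000e-01]), array([ 3.481e+02, -2.874e+02, -2.000e-01])]
(318, 182) [578.2 -32.1  93.9]
(362, 200) [ 535.6 -157.8  115.4]
(404, 213) [ 515.6 -278.1   98.5]
(315, 232) [443.4 -38.8  40.3]
(236, 150) [644.  210.4 100.6]
(236, 170) [585.6 201.6 100.3]
(236, 190) [527.5 192.4 103.4]
(358, 267) [ 359.5 -173.    15.9]
(288, 218) [480.3  45.7   8. ]
(232, 125) [711.  228.8 118.3]
(295, 156) [659.5  44.6  53.9]
(337, 197) [580.4 -51.3  80.5]
(345, 230) [ 525.6 -188.4   93. ]
(365, 272) [ 505.  -298.9   82.8]
(290, 155) [557.2 190.2  92.2]
(310, 150) [627.3 208.5  87.5]
(333, 145) [705.4 212.6  88.2]
```

```bash
cat > fit.py <<'E'
from h import *
from scipy.optimize import least_squares
parts={"small":((572,-38),21,60),"large":((530,-160),28,70),"cap":((508,-282),19,62)}
def bench(W):
    m=(W[...,0]>330)&(W[...,0]<680)&(W[...,1]>-330)&(W[...,1]<260)&(abs(W[...,2])<7)
    q=W[m];A=np.c_[q[:,:2],np.ones(len(q))]
    for _ in range(3):
        c=np.linalg.lstsq(A,q[:,2],rcond=None)[0];k=abs(A@c-q[:,2])<2.0;A,q=A[k],q[k]
    return c
if __name__=="__main__":
  data={}
  for n in("top","side"):
    P=np.load(f"{n}0p.npy").astype(int);d=np.load(f"{n}0.npy");W=pts(n,d);c=bench(W);print(n,"bench",c)
    W[...,2]-=W[...,0]*c[0]+W[...,1]*c[1]+c[2]
    mx,mn=P.max(2),P.min(2)
    for k,((x,y),r,L) in parts.items():
        near=(np.hypot(W[...,0]-x,W[...,1]-y)<60)&(W[...,2]>40)&(d>0)
        if k=="cap": m=near&(mn>100)&(mx-mn<25)
        else: m=near&(mx<55)
        m=cv2.erode(m.astype(np.uint8),np.ones((3,3)))>0
        q=W[m]
        def ax(p):
            a=p[2];t=p[3];return np.array([np.cos(t)*np.cos(a),np.cos(t)*np.sin(a),np.sin(t)])
        t35=np.radians(35)
        def res(p):
            u=np.array([np.cos(t35)*np.cos(p[2]),np.cos(t35)*np.sin(p[2]),np.sin(t35)])
            C=np.array([x+p[3]*0,y+p[0],80+p[1]])
            return np.linalg.norm(np.cross(q-C,u),axis=1)-r
        s=least_squares(res,[0,0,0,0],loss="soft_l1")
        p=s.x;u=np.array([np.cos(t35)*np.cos(p[2]),np.cos(t35)*np.sin(p[2]),np.sin(t35)])
        C=np.array([x,y+p[0],80+p[1]])
        full=W[near];al=(full-C)@u;rad=np.linalg.norm(np.cross(full-C,u),axis=1)
        al2=(q-C)@u
        print(n,k,len(q),"rms %.1f"%np.sqrt(np.mean(res(p)**2)),"yaw %.3f"%p[2],"C",np.round(C,1),"along eroded mask",np.round(np.percentile(al2,[1,50,99]),1),"full",np.round(np.percentile(al[rad<r+2],[1,99]),1))
    # foot yaw
    hsv=cv2.cvtColor(P.astype(np.uint8),cv2.COLOR_RGB2HSV)
    wood=(hsv[...,1]>90)&(hsv[...,0]>8)&(hsv[...,0]<25)&(hsv[...,2]>140)
    for k,((x,y),r,L) in parts.items():
        m=wood&(np.hypot(W[...,0]-x,W[...,1]-y)<75)&(abs(W[...,2]-12)<6)
        q=W[m][:,:2].astype(np.float32);R=cv2.minAreaRect(q);print(n,k,"foot",np.round(R[0],1),np.round(R[1],1),R[2])
E
python3 fit.py
```

```text
top bench [-2.88262591e-04  1.53052955e-03  9.33998098e-01]
top small 164 rms 1.9 yaw 0.164 C [572.  -33.3  63.5] along eroded mask [-8.8 14.7 38.9] full [-13.7  54.2]
top large 345 rms 1.7 yaw 0.113 C [ 530.  -161.7   76.6] along eroded mask [-19.3  12.4  43.8] full [-24.   45.6]
top cap 211 rms 3.5 yaw -0.290 C [ 508.  -281.6   68.9] along eroded mask [-18.6  12.6  36.6] full [-31.6  44.9]
top small foot [595.7 -30.2] [100.3  56.8] 10.384852409362793
top large foot [ 551.5 -159.3] [102.9  54.4] 5.010189533233643
top cap foot [ 523.  -286.6] [ 57.9 103.3] 73.08499145507812
side bench [ 1.69746974e-03  5.14945621e-04 -6.01830156e-01]
  return _methods._mean(a, axis=axis, dtype=dtype,
  ret = ret.dtype.type(ret / rcount)
Traceback (most recent call last):
  File "fit.py", line 34, in <module>
    print(n,k,len(q),"rms %.1f"%np.sqrt(np.mean(res(p)**2)),"yaw %.3f"%p[2],"C",np.round(C,1),"along eroded mask",np.round(np.percentile(al2,[1,50,99]),1),"full",np.round(np.percentile(al[rad<r+2],[1,99]),1))
                                                                                                                           ~~~~~~~~~~~~~^^^^^^^^^^^^^^^
IndexError: index -1 is out of bounds for axis 0 with size 0
```

```bash
sed -i 's/mx<55/mx<(55 if n=="top" else 75)/; s/(W\[...,2\]>40)/(W[...,2]>(40 if n=="top" else 35))/; s/mn>100/mn>(100 if n=="top" else 90)/' fit.py; python3 fit.py 2>&1 | tail -16
```

```text
top bench [-2.88262591e-04  1.53052955e-03  9.33998098e-01]
top small 164 rms 1.9 yaw 0.164 C [572.  -33.3  63.5] along eroded mask [-8.8 14.7 38.9] full [-13.7  54.2]
top large 345 rms 1.7 yaw 0.113 C [ 530.  -161.7   76.6] along eroded mask [-19.3  12.4  43.8] full [-24.   45.6]
top cap 211 rms 3.5 yaw -0.290 C [ 508.  -281.6   68.9] along eroded mask [-18.6  12.6  36.6] full [-31.6  44.9]
top small foot [595.7 -30.2] [100.3  56.8] 10.384852409362793
top large foot [ 551.5 -159.3] [102.9  54.4] 5.010189533233643
top cap foot [ 523.  -286.6] [ 57.9 103.3] 73.08499145507812
side bench [ 1.69746974e-03  5.14945621e-04 -6.01830156e-01]
side small 301 rms 1.3 yaw 0.197 C [572.  -35.9  63.2] along eroded mask [-10.6  15.7  40.9] full [-21.6  54. ]
side large 738 rms 1.1 yaw 0.087 C [ 530.  -163.4   75.8] along eroded mask [-20.9  10.2  41.2] full [-30.6  44.2]
side cap 538 rms 1.9 yaw -0.312 C [ 508.  -282.4   67.8] along eroded mask [-20.6  10.5  38.2] full [-29.9  44.4]
side small foot [594.3 -25.9] [99.8 42.8] 8.894135475158691
side large foot [ 552.6 -163. ] [102.3  60.4] 4.471324920654297
side cap foot [ 524.8 -290.8] [ 59.7 103.3] 72.70780944824219
```

```bash
cat > rod.py <<'E'
from h import *
from fit import bench
from scipy.optimize import least_squares
def rod(n,P,d,verbose=1):
    W=pts(n,d);c=bench(W);W[...,2]-=W[...,0]*c[0]+W[...,1]*c[1]+c[2]
    z=W[...,2];m=(z>82)&(z<112)&(W[...,0]>500)&(W[...,0]<690)&(abs(W[...,1]-(201+(W[...,0]-586)*.154))<25)
    q=W[m&(W[...,0]>530)&(W[...,0]<660)]
    def res(p):
        u=np.array([np.cos(p[2]),np.sin(p[2]),0]);C=np.array([590,202+p[0],95+p[1]])
        return np.linalg.norm(np.cross(q-C,u),axis=1)-9
    s=least_squares(res,[0,0,.15],loss="soft_l1");p=s.x
    u=np.array([np.cos(p[2]),np.sin(p[2]),0]);C=np.array([590,202+p[0],95+p[1]])
    al=(W[m]-C)@u
    print(n,len(q),"rms %.1f"%np.sqrt(np.mean(res(p)**2)),"yaw %.4f"%p[2],"C",np.round(C,1),"along",np.round(np.percentile(al,[0,1,50,99]),1))
    return m,W
if __name__=="__main__":
  for n in("top","side"):
    P=np.load(f"{n}0p.npy");d=np.load(f"{n}0.npy");m,W=rod(n,P,d)
    # image-only: rod silhouette edges
    ys,xs=np.nonzero(m);print(xs.min(),xs.max(),ys.min(),ys.max())
    # column profile: mask by depth
    r=cv2.fitLine(np.c_[xs,ys].astype(np.float32),cv2.DIST_HUBER,0,.01,.01).ravel();print("line",r)
E
python3 rod.py
```

```text
top 283 rms 1.9 yaw 0.2043 C [590.  206.6  94.8] along [-80.6 -77.9  14.6  99.4]
228 239 133 196
line [5.7358909e-02 9.9835360e-01 2.3449237e+02 1.6442053e+02]
side 248 rms 1.3 yaw 0.2131 C [590.  204.9  94.8] along [-80.9 -77.5  11.5  97.6]
275 329 137 159
line [ 9.5945734e-01 -2.8185391e-01  3.0237466e+02  1.4901086e+02]
```

```bash
cat > go.py <<'E'
import sys,numpy as np
from scipy.spatial.transform import Rotation as Ro
from cell import read_state
def pose():
    s=read_state();return np.array(s["eef_pos"]),Ro.from_euler('xyz',s["eef_rot"]).as_matrix(),s
def Rt(psi,slope): # slope rad
    x=np.array([-np.sin(psi),np.cos(psi),0]);s,c=np.sin(slope),np.cos(slope)
    y=np.array([s*np.cos(psi),s*np.sin(psi),-c]);return np.c_[x,y,np.cross(x,y)]
def rel(g,psi,slope,back=0):
    """grasp point target g, backed off along -tool y"""
    p,R,s=pose();Rg=Rt(psi,slope);t=np.asarray(g,float)+(11-back)*Rg[:,1]
    sh=R.T@(t-p);rv=np.degrees(Ro.from_matrix(R.T@Rg).as_rotvec())
    print("t=%.2f TCP"%s["clock"],np.round(p,1),"gap %.1f"%s["finger_gap"],"F",np.round(s["wrist_force"],1),"| tgt",np.round(t,1),"shift",np.round(sh,1),"rot",np.round(rv,2));return sh,rv
G={"large":((539.2,-161.7,82.7),.09),"small":((584.2,-32.4,72.0),.178),"cap":((514.2,-283.9,72.8),-.30)}
S=np.radians(35)
if __name__=="__main__":
    k=sys.argv[1];b=float(sys.argv[2]);rel(G[k][0],G[k][1],S,b)
E
python3 go.py large 90
```

```text
t=0.10 TCP [138.  532.2 213. ] gap 94.2 F [-0.4  0.3 -0.5] | tgt [ 494.1 -165.8  147.4] shift [-586.2   66.1 -519.9] rot [-34.66 -19.06  -6.07]
```

```bash
python3 -m handwheel '[[[-586,0,-520,-34.7,-19.1,-6.1,1],[-586,0,-520,-34.7,-19.1,-6.1,1],[-586,0,-520,-34.7,-19.1,-6.1,1],[-586,0,-520,-34.7,-19.1,-6.1,1],[-586,0,-520,-34.7,-19.1,-6.1,1]]]' 40; python3 go.py large 90
```

```text
clock: 0.52
eef_pos: [233.2, 345.4, 213.5]
eef_rot: [-2.123, -0.009, 1.63]
wrist_force: [0.2, 0.5, 0.8]
finger_gap: 94.1
t=0.52 TCP [233.2 345.4 213.5] gap 94.1 F [0.2 0.5 0.8] | tgt [ 494.1 -165.8  147.4] shift [-526.4  172.9 -163.8] rot [-3.36 -1.75 -0.53]
```

```bash
python3 -m handwheel '[[[-526,134,-225,-3.4,-1.8,-0.5,1],[-526,134,-225,-3.4,-1.8,-0.5,1],[-526,134,-225,-3.4,-1.8,-0.5,1],[-526,134,-225,-3.4,-1.8,-0.5,1],[-526,134,-225,-3.4,-1.8,-0.5,1]]]'; python3 go.py large 90
```

```text
clock: 0.93
eef_pos: [327.7, 181.3, 213.0]
eef_rot: [-2.182, 0.001, 1.662]
wrist_force: [0.3, 1.2, -1.4]
finger_gap: 93.6
t=0.93 TCP [327.7 181.3 213. ] gap 93.6 F [ 0.3  1.2 -1.4] | tgt [ 494.1 -165.8  147.4] shift [-360.7  130.8  -72. ] rot [0.01 0.08 0.01]
```

```bash
python3 -c "
from go import *;print(pose()[2]['joints'])"
```

```text
[ 0.6060395  -0.41069499  2.3072754  -0.43038399  0.74510465 -0.81174868]
```

```bash
python3 -m handwheel '[[[-360,110,-100,0,0,0,1],[-360,110,-100,0,0,0,1],[-360,110,-100,0,0,0,1],[-360,110,-100,0,0,0,1],[-360,110,-100,0,0,0,1]]]'; python3 go.py large 90
```

```text
clock: 1.35
eef_pos: [395.9, 50.8, 199.2]
eef_rot: [-2.18, 0.0, 1.662]
wrist_force: [-0.2, 1.5, -0.0]
finger_gap: 93.7
t=1.35 TCP [395.9  50.8 199.2] gap 93.7 F [-0.2  1.5 -0. ] | tgt [ 494.1 -165.8  147.4] shift [-224.6   87.2  -34.3] rot [-0.07  0.08  0.04]
```

```bash
python3 -m handwheel '[[[-225,87,-34,0,0,0,1],[-225,87,-34,0,0,0,1],[-225,87,-34,0,0,0,1],[-225,87,-34,0,0,0,1],[-225,87,-34,0,0,0,1]]]' && python3 -m handwheel '[[[-100,30,-12,0,0,0,1],[-100,30,-12,0,0,0,1]]]'; python3 go.py large 90
python3 - <<'E'
import cv2,numpy as np
from cell import imaging
p,d=imaging.camera("top");cv2.imwrite("pics/t1.png",cv2.resize(p[100:280,270:450,::-1],None,fx=3.2,fy=3.2))
p,d=imaging.camera("side");cv2.imwrite("pics/s1.png",cv2.resize(p[100:340,240:440,::-1],None,fx=2.4,fy=2.4))
E
```

```text
clock: 1.77
eef_pos: [470.2, -110.9, 161.4]
eef_rot: [-2.178, -0.003, 1.652]
wrist_force: [0.4, 1.4, 0.4]
finger_gap: 94.1
clock: 1.93
eef_pos: [506.7, -167.8, 161.9]
eef_rot: [-2.149, 0.004, 1.625]
wrist_force: [0.6, 1.6, 1.6]
finger_gap: 94.3
t=1.93 TCP [ 506.7 -167.8  161.9] gap 94.3 F [0.6 1.6 1.6] | tgt [ 494.1 -165.8  147.4] shift [ 2.7  5.2 18.4] rot [-1.86 -1.57 -1.33]
```

```bash
python3 -m handwheel '[[[2.7,5.2,18.4,-1.9,-1.6,-1.3,1],[2.7,5.2,18.4,-1.9,-1.6,-1.3,1],[2.7,5.2,18.4,-1.9,-1.6,-1.3,1]]]'; python3 go.py large 90
```

```text
clock: 2.28
eef_pos: [503.3, -151.2, 160.0]
eef_rot: [-2.156, 0.012, 1.641]
wrist_force: [0.2, 0.5, 0.2]
finger_gap: 93.9
t=2.28 TCP [ 503.3 -151.2  160. ] gap 93.9 F [0.2 0.5 0.2] | tgt [ 494.1 -165.8  147.4] shift [-13.7   5.   15.5] rot [-1.47 -0.56 -1.18]
```

```bash
python3 - <<'E'
import cv2,numpy as np
from cell import imaging
p,d=imaging.camera("top");cv2.imwrite("pics/t2.png",cv2.resize(p[100:280,270:450,::-1],None,fx=3.2,fy=3.2))
p,d=imaging.camera("side");cv2.imwrite("pics/s2.png",cv2.resize(p[100:340,240:440,::-1],None,fx=2.4,fy=2.4))
E
python3 go.py large 90
```

```text
t=2.38 TCP [ 503.8 -151.9  160.6] gap 93.9 F [-0.6  0.6  0.5] | tgt [ 494.1 -165.8  147.4] shift [-13.    5.2  16.3] rot [-1.42 -0.57 -1.23]
```

View pics/s2.png

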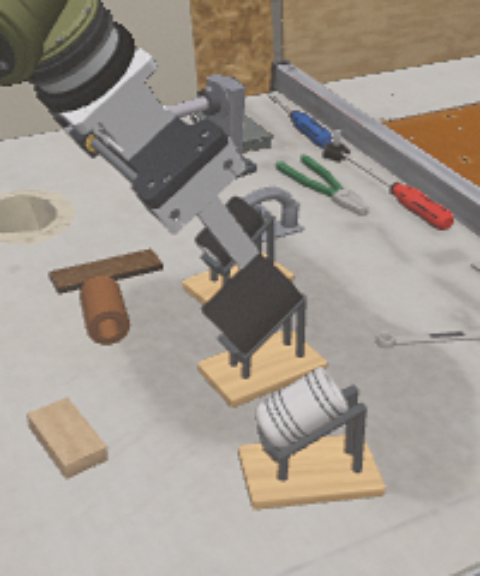

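View pics/t2.png

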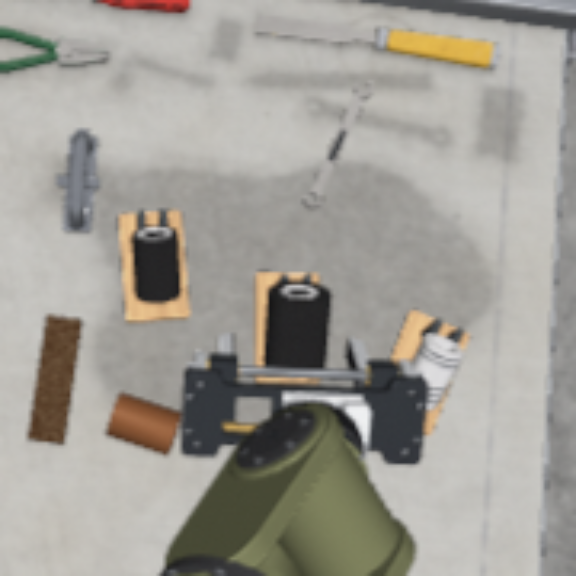

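```bash
python3 -c "
from go import *;print(np.round(pose()[2]['joints'],3),np.round(pose()[2]['qd'],2))"; python3 -m handwheel '[[[-13,5,16.3,-1.4,-0.6,-1.2,1],[-13,5,16.3,-1.4,-0.6,-1.2,1],[-13,5,16.3,-1.4,-0.6,-1.2,1]]]';python3 -c "
from go import *;print(np.round(pose()[2]['joints'],3))"; python3 go.py large 90
```

```text
[-0.512  0.066  2.045  0.557  0.592 -2.554] [-0.01  0.01 -0.01 -0.    0.    0.  ]
clock: 2.63
eef_pos: [502.3, -152.3, 159.6]
eef_rot: [-2.155, 0.01, 1.639]
wrist_force: [0.2, 0.3, 0.4]
finger_gap: 94.3
[-0.514  0.065  2.047  0.558  0.594 -2.554]
t=2.63 TCP [ 502.3 -152.3  159.6] gap 94.3 F [0.2 0.3 0.4] | tgt [ 494.1 -165.8  147.4] shift [-12.8   5.2  14.4] rot [-1.54 -0.73 -1.19]
```

```bash
python3 -m handwheel '[[[-10,-30,20,0,7,0,1],[-10,-40,20,0,14,0,1],[-10,-40,20,0,21,0,1],[-10,-40,20,0,28,0,1],[-10,-40,20,0,35,0,1]]]';python3 -c "
from go import *;print(np.round(pose()[2]['joints'],3))"
```

```text
clock: 3.05
eef_pos: [464.2, -164.8, 182.4]
eef_rot: [-2.071, -0.316, 1.106]
wrist_force: [0.2, -0.3, -0.4]
finger_gap: 94.0
[-0.596 -0.039  2.092  0.557  0.681 -1.986]
```

Right direction. Continue turning.

```bash
for i in 1 2 3; do :; done; python3 -m handwheel '[[[0,0,0,0,7,0,1],[0,0,0,0,14,0,1],[0,0,0,0,21,0,1],[0,0,0,0,28,0,1],[0,0,0,0,35,0,1]]]'; python3 -m handwheel '[[[0,0,0,0,7,0,1],[0,0,0,0,14,0,1],[0,0,0,0,21,0,1],[0,0,0,0,28,0,1],[0,0,0,0,35,0,1]]]';  python3 -m handwheel '[[[0,0,0,0,7,0,1],[0,0,0,0,14,0,1],[0,0,0,0,21,0,1],[0,0,0,0,28,0,1],[0,0,0,0,35,0,1]]]';python3 -c "
from go import *;print(np.round(pose()[2]['joints'],3))"
sed -i 's/Rg=Rt(psi,slope);/Rg=Rt(psi,slope)*(np.array([-1,1,-1]) if FLIP else 1);/; s/^S=/FLIP=True\nS=/' go.py; python3 go.py large 90
```

```text
clock: 3.47
eef_pos: [464.2, -164.9, 182.5]
eef_rot: [-1.798, -0.544, 0.471]
wrist_force: [-0.8, -0.8, -1.0]
finger_gap: 93.9
clock: 3.88
eef_pos: [464.2, -164.9, 182.5]
eef_rot: [-1.402, -0.563, -0.259]
wrist_force: [-0.2, -0.5, 1.3]
finger_gap: 94.2
clock: 4.3
eef_pos: [464.2, -165.0, 182.6]
eef_rot: [-1.1, -0.361, -0.914]
wrist_force: [0.2, 0.5, 0.2]
finger_gap: 93.7
[-0.596 -0.039  2.092  0.557  0.681 -0.135]
t=4.30 TCP [ 464.2 -165.   182.6] gap 93.7 F [0.2 0.5 0.2] | tgt [ 494.1 -165.8  147.4] shift [ 5.3 45.8  2.7] rot [ 1.85 37.87  0.69]
```

```bash
python3 -m handwheel '[[[1,9,1,0,7,0,1],[2,18,2,1,14,0,1],[3,27,2,1,21,0,1],[4,36,2.7,1.8,28,0.5,1],[5.3,45.8,2.7,1.9,35,0.7,1]]]'; python3 go.py large 0
```

```text
clock: 4.72
eef_pos: [494.3, -165.9, 147.2]
eef_rot: [-0.959, -0.024, -1.444]
wrist_force: [0.0, -0.4, 0.2]
finger_gap: 93.9
t=4.72 TCP [ 494.3 -165.9  147.2] gap 93.9 F [ 0.  -0.4  0.2] | tgt [ 545.5 -161.1   73.7] shift [ 0.  89.7 -0.2] rot [-0.05  2.52 -0.09]
```

```bash
python3 -m handwheel '[[[0,10,0,0,2.5,0,1],[0,40,0,0,2.5,0,1],[0,50,0,0,2.5,0,1],[0,50,0,0,2.5,0,1]]]'
python3 - <<'E'
import cv2,numpy as np
from cell import imaging
p,d=imaging.camera("top");cv2.imwrite("pics/t3.png",cv2.resize(p[150:250,310:430,::-1],None,fx=5,fy=5))
p,d=imaging.camera("side");cv2.imwrite("pics/s3.png",cv2.resize(p[160:280,280:420,::-1],None,fx=4,fy=4))
E
python3 go.py large 0
```

```text
clock: 5.05
eef_pos: [522.9, -162.6, 104.2]
eef_rot: [-0.962, 0.003, -1.479]
wrist_force: [0.5, 0.0, 0.2]
finger_gap: 94.0
t=5.15 TCP [ 522.8 -163.1  106.3] gap 93.9 F [-0.4 -0.2  0.3] | tgt [ 545.5 -161.1   73.7] shift [ 0.1 39.8 -0. ] rot [-0.02  0.02 -0.11]
```

View pics/s3.png

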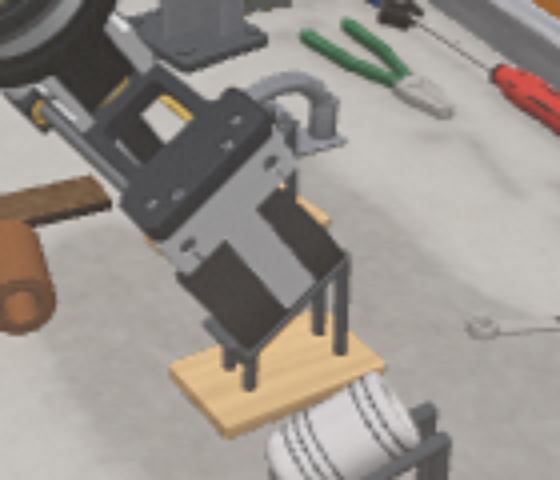

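View pics/t3.png

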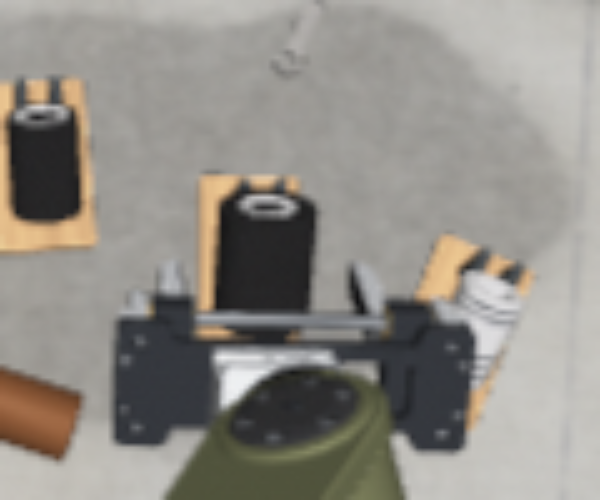

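```bash
python3 -m handwheel '[[[0,20,0,0,0,0,1],[0,40,0,0,0,0,1],[0,40,0,0,0,0,1]]]'; python3 go.py large 0; python3 -m handwheel '[[[0,0,0,0,0,0,0.2],[0,0,0,0,0,0,0.1],[0,0,0,0,0,0,-1],[0,0,0,0,0,0,-1],[0,0,0,0,0,0,-1]]]' 45;  python3 -m handwheel '[[[0,0,0,0,0,0,-1],[0,0,0,0,0,0,-1],[0,0,0,0,0,0,-1]]]'; python3 go.py large 0
```

```text
clock: 5.4
eef_pos: [545.8, -160.8, 72.5]
eef_rot: [-0.96, 0.002, -1.479]
wrist_force: [-0.6, 0.6, -0.1]
finger_gap: 93.6
t=5.40 TCP [ 545.8 -160.8   72.5] gap 93.6 F [-0.6  0.6 -0.1] | tgt [ 545.5 -161.1   73.7] shift [ 0.3 -1.2  0.4] rot [ 0.03  0.01 -0.16]
clock: 5.82
eef_pos: [545.7, -161.0, 73.2]
eef_rot: [-0.96, 0.002, -1.479]
wrist_force: [0.3, -0.3, 0.1]
finger_gap: 64.1
clock: 6.07
eef_pos: [545.8, -161.5, 73.8]
eef_rot: [-0.959, 0.001, -1.48]
wrist_force: [-7.5, -2.8, 6.5]
finger_gap: 55.7
t=6.07 TCP [ 545.8 -161.5   73.8] gap 55.7 F [-7.5 -2.8  6.5] | tgt [ 545.5 -161.1   73.7] shift [-0.4 -0.1 -0.3] rot [-0.06  0.02 -0.06]
```

```bash
python3 -m handwheel '[[[0,-3,0,0,0,0,-1],[0,-15,0,0,0,0,-1],[0,-40,0,0,0,0,-1],[0,-80,0,0,0,0,-1],[0,-100,0,0,0,0,-1]]]';python3 -m handwheel '[[[0,0,0,0,0,0,-1],[0,0,0,0,0,0,-1]]]'; python3 go.py large 0;python3 - <<'E'
import cv2,numpy as np
from cell import imaging
p,d=imaging.camera("side");cv2.imwrite("pics/s4.png",cv2.resize(p[100:280,240:420,::-1],None,fx=3,fy=3))
E
python3 -c "
from go import *;print(np.round(pose()[2]['joints'],3))"
```

```text
clock: 6.48
eef_pos: [487.0, -166.7, 157.5]
eef_rot: [-0.959, 0.0, -1.48]
wrist_force: [0.7, 0.6, -1.8]
finger_gap: 55.8
clock: 6.65
eef_pos: [486.9, -166.9, 158.2]
eef_rot: [-0.958, -0.001, -1.48]
wrist_force: [0.6, -0.4, -2.9]
finger_gap: 55.8
t=6.65 TCP [ 486.9 -166.9  158.2] gap 55.8 F [ 0.6 -0.4 -2.9] | tgt [ 545.5 -161.1   73.7] shift [ -0.6 102.9  -0.4] rot [-0.11  0.05  0.04]
[-0.587  0.055  2.077  0.669  0.62   0.416]
```

View pics/s4.png

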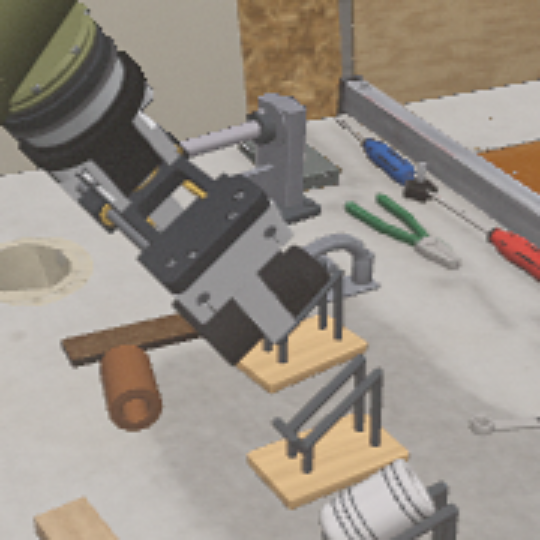

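```bash
cat > tg.py <<'E'
import sys
from go import *
a=[float(v) for v in sys.argv[1:6]] # x y z psi slopedeg of the grasp point
rel(a[:3],a[3],np.radians(a[4]))
E
python3 tg.py 437.6 174 150 .208 0
```

```text
t=6.70 TCP [ 487.  -166.6  157.1] gap 55.3 F [ 0.5 -0.6 -2.8] | tgt [437.6 174.  139. ] shift [-343.7    4.3  -25.4] rot [-34.99  -6.51   2.05]
```

```bash
python3 -m handwheel '[[[-30,-20,-5,0,0,0,-1],[-72,-30,-5,-7,-1.3,0.4,-1],[-108,-30,-8,-14,-2.6,0.8,-1],[-144,-30,-10,-21,-3.9,1.2,-1],[-180,-30,-14,-28,-5.2,1.6,-1]]]';python3 tg.py 437.6 174 150 .208 0
```

```text
clock: 7.12
eef_pos: [445.3, -7.9, 173.5]
eef_rot: [-1.344, -0.007, -1.407]
wrist_force: [1.4, 0.2, -3.2]
finger_gap: 55.7
t=7.12 TCP [445.3  -7.9 173.5] gap 55.7 F [ 1.4  0.2 -3.2] | tgt [437.6 174.  139. ] shift [-180.9   37.4   14.1] rot [-13.    -2.45   0.66]
```

```bash
python3 -m handwheel '[[[-36,5,3,-5,-1,0.2,-1],[-72,13,6,-10,-2,0.4,-1],[-108,20,9,-13,-2.4,0.7,-1],[-144,28,12,-13,-2.4,0.7,-1],[-181,37,14,-13,-2.4,0.7,-1]]]'; python3 -m handwheel '[[[0,0,0,0,0,0,-1],[0,0,0,0,0,0,-1]]]'; python3 tg.py 437.6 174 95 .208 0
python3 - <<'E'
import cv2,numpy as np
from cell import imaging
p,d=imaging.camera("side");cv2.imwrite("pics/s5.png",cv2.resize(p[90:230,200:380,::-1],None,fx=4,fy=4));np.save("s5.npy",d);np.save("s5p.npy",p)
p,d=imaging.camera("top");cv2.imwrite("pics/t5.png",cv2.resize(p[100:240,190:310,::-1],None,fx=4,fy=4));np.save("t5.npy",d);np.save("t5p.npy",p)
E
```

```text
clock: 7.53
eef_pos: [437.1, 176.8, 137.0]
eef_rot: [-1.574, 0.002, -1.362]
wrist_force: [0.3, -0.3, -2.5]
finger_gap: 55.9
clock: 7.7
eef_pos: [436.0, 178.9, 134.4]
eef_rot: [-1.578, 0.002, -1.357]
wrist_force: [0.6, -0.3, -2.1]
finger_gap: 55.6
t=7.70 TCP [436.  178.9 134.4] gap 55.6 F [ 0.6 -0.3 -2.1] | tgt [437.6 174.   84. ] shift [ 5.2 50.3  0.9] rot [ 0.44  0.31 -0.12]
```

View pics/s5.png

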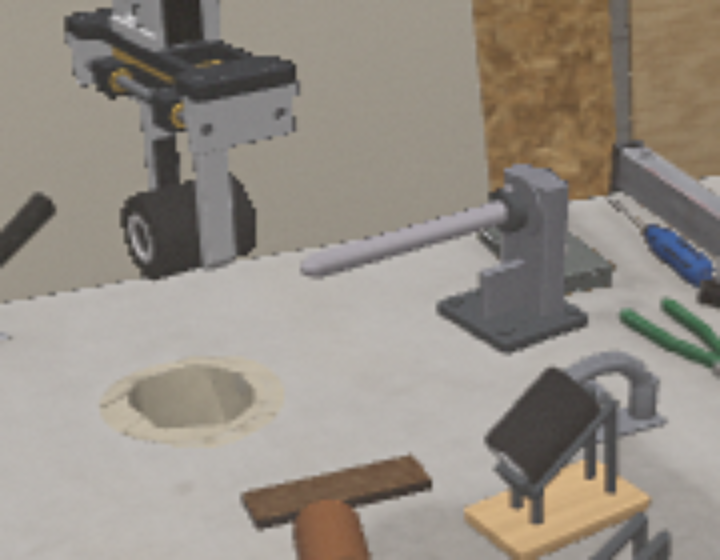

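View pics/t5.png

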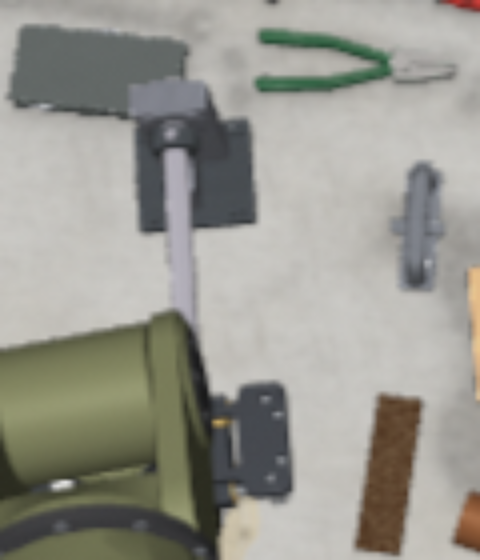

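```bash
python3 -m handwheel '[[[5,25,1,0.4,0.3,0,-1],[5,50,1,0.4,0.3,0,-1],[5,50,1,0.4,0.3,0,-1],[5,50,1,0.4,0.3,0,-1]]]'; python3 tg.py 437.6 174 95 .208 0
cat > held.py <<'E'
import sys
from h import *
from go import pose
from scipy.optimize import least_squares
from rod import rod
r,L=float(sys.argv[1]),float(sys.argv[2]);tag=sys.argv[3]
p,d=imaging.camera("side");tcp,R,s=pose()
cv2.imwrite(f"pics/{tag}.png",cv2.resize(p[90:230,200:380,::-1],None,fx=4,fy=4));np.save("cur.npy",d);np.save("curp.npy",p)
g=tcp-11*R[:,1]
from fit import bench
W=pts("side",d);W[...,2]-=W[...,0]*.00169747+W[...,1]*.000514946-.60183
P=p.astype(int);mx=P.max(2);mn=P.min(2)
near=(np.linalg.norm(W-g,axis=2)<60)&(d>0)&(W[...,2]>95-r-6)&(W[...,2]<g[2]+r+6)
m=near&((mx<75) if r>20 else (mn>90)&(mx-mn<25))
T=(W-g)@R  # tool coords: x lateral,y down,z axis
m&=(abs(T[...,2])>10)   # away from finger
m=cv2.erode(m.astype(np.uint8),np.ones((3,3)))>0
q=T[m]
def res(v):
    u=np.array([v[2],v[3],1]);u/=np.linalg.norm(u)
    return np.linalg.norm(np.cross(q-np.array([v[0],v[1],0]),u),axis=1)-r
v=least_squares(res,[0,0,0,0],loss="soft_l1").x
print(len(q),"held in tool: x %.1f y %.1f tiltx %.3f tilty %.3f"%tuple(v),"rms %.1f"%np.sqrt(np.mean(res(v)**2)))
al=T[near&(abs(T[...,0])<r+3)&(abs(T[...,1])<r+3)][:,2];print("axial extent",np.percentile(al,[1,99]).round(1))
u=R@np.array([v[2],v[3],1]);c=g+R@np.array([v[0],v[1],0]);print("axis pt",c.round(1),"dir yaw %.3f pitch %.3f"%(np.arctan2(u[1],u[0]),np.arcsin(u[2]/np.linalg.norm(u))))
E
python3 held.py 28 70 s6
```

```text
clock: 8.13
eef_pos: [438.5, 171.1, 85.6]
eef_rot: [-1.571, 0.002, -1.368]
wrist_force: [0.2, -0.7, -2.7]
finger_gap: 55.6
t=8.13 TCP [438.5 171.1  85.6] gap 55.6 F [ 0.2 -0.7 -2.7] | tgt [437.6 174.   84. ] shift [-3.   1.6 -0.3] rot [ 0.02 -0.28 -0.09]
182 held in tool: x -0.1 y 0.6 tiltx -0.016 tilty -0.025 rms 1.8
axial extent [-38.8  30.7]
axis pt [439.1 171.6  97.1] dir yaw 0.220 pitch 0.027
```

View pics/s6.png

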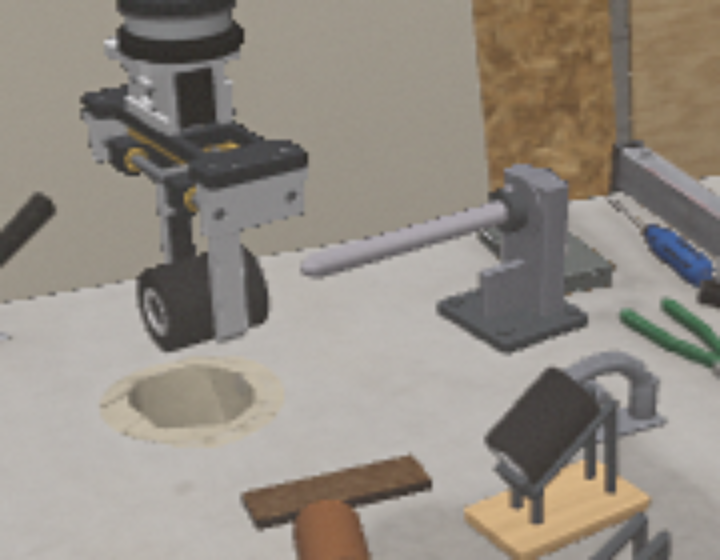

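```bash
python3 -m handwheel '[[[-1.5,0.8,15,0,-0.4,0,-1],[-1.5,0.8,30,0,-0.4,0,-1],[-1.5,0.8,30,0,-0.4,0,-1]]]'; python3 held.py 28 70 s7
```

```text
clock: 8.43
eef_pos: [471.0, 179.4, 88.0]
eef_rot: [-1.565, 0.002, -1.361]
wrist_force: [0.2, 0.7, -2.3]
finger_gap: 56.0
154 held in tool: x -0.1 y -0.9 tiltx 0.002 tilty -0.033 rms 1.7
axial extent [-36.6  56.3]
axis pt [469.4 179.2  99.4] dir yaw 0.207 pitch 0.037
```

View pics/s7.png

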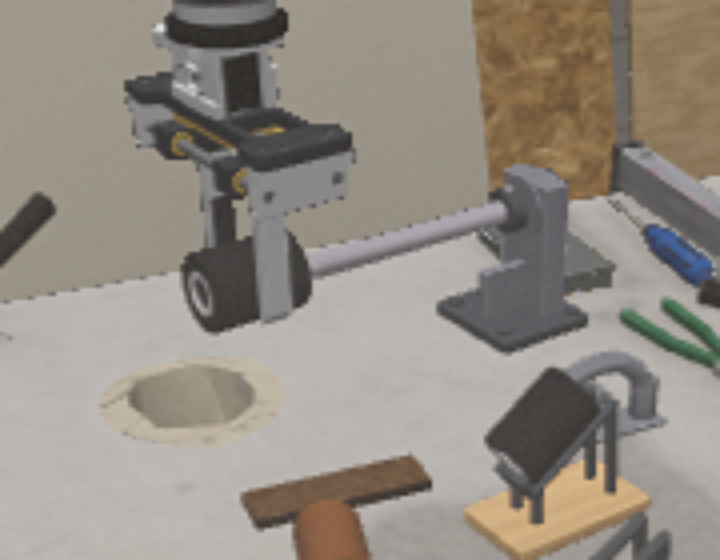

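```bash
python3 tg.py 469 180.2 95.3 .21 0;python3 -m handwheel '[[[0,0,0,0,0,0,-1],[0,0,0,0,0,0,-1]]]'; python3 tg.py 469 180.2 95.3 .21 0; python3 tg.py 469 180.2 95.3 .21 0
```

```text
t=8.48 TCP [469.5 179.1  87.4] gap 55.5 F [-0.8 -0.3 -4. ] | tgt [469.  180.2  84.3] shift [-1.1  3.1 -0.3] rot [-0.26 -0.   -0.12]
clock: 8.65
eef_pos: [469.5, 179.0, 88.3]
eef_rot: [-1.565, 0.002, -1.361]
wrist_force: [-0.6, -0.4, -3.6]
finger_gap: 55.8
t=8.65 TCP [469.5 179.   88.3] gap 55.8 F [-0.6 -0.4 -3.6] | tgt [469.  180.2  84.3] shift [-1.3  4.  -0.2] rot [-0.32 -0.01 -0.13]
t=8.65 TCP [469.5 179.   88.3] gap 55.8 F [-0.6 -0.4 -3.6] | tgt [469.  180.2  84.3] shift [-1.3  4.  -0.2] rot [-0.32 -0.01 -0.13]
```

```bash
python3 -m handwheel '[[[-1.2,4,0,-0.3,0,0,-1],[-1.2,4,0,-0.3,0,0,-1],[-1.2,4,0,-0.3,0,0,-1]]]'; python3 held.py 28 70 s8; python3 tg.py 469 180.2 95.3 .21 0
```

```text
clock: 8.9
eef_pos: [468.9, 180.2, 84.2]
eef_rot: [-1.571, 0.002, -1.361]
wrist_force: [0.6, 0.1, -2.9]
finger_gap: 55.4
171 held in tool: x -0.4 y 0.1 tiltx -0.008 tilty -0.013 rms 1.6
axial extent [-38.   55.9]
axis pt [468.9 180.6  95.2] dir yaw 0.218 pitch 0.013
t=8.95 TCP [469.  180.2  84.3] gap 55.9 F [ 0.1  0.1 -3.2] | tgt [469.  180.2  84.3] shift [-0. -0. -0.] rot [-0.01 -0.01 -0.13]
```

```bash
python3 -m handwheel '[[[0,0,5,0,0,0,-1],[0,0,10,0,0,0,-1],[0,0,15,0,0,0,-1],[0,0,20,0,0,0,-1],[0,0,20,0,0,0,-1]]]'; python3 tg.py 488.6 184.3 95.3 .21 0; python3 held.py 28 70 s9
```

```text
clock: 9.37
eef_pos: [489.5, 184.5, 84.2]
eef_rot: [-1.57, 0.002, -1.361]
wrist_force: [0.3, -0.5, -3.3]
finger_gap: 56.0
t=9.37 TCP [489.5 184.5  84.2] gap 56.0 F [ 0.3 -0.5 -3.3] | tgt [488.6 184.3  84.3] shift [ 0.  -0.1 -0.9] rot [-0.03 -0.02 -0.13]
164 held in tool: x -0.4 y -0.1 tiltx -0.007 tilty -0.002 rms 1.7
axial extent [-37.4  56. ]
axis pt [488.9 184.8  95.2] dir yaw 0.217 pitch 0.002
```

View pics/s9.png

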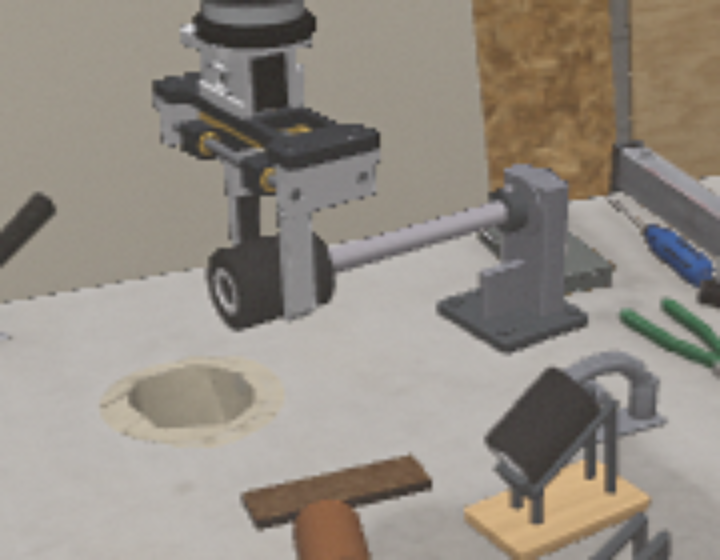

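```bash
python3 -m handwheel '[[[0,0,6,0,0,0,-1],[0,0,12,0,0,0,-1],[0,0,18,0,0,0,-1],[0,0,24,0,0,0,-1],[0,0,24,0,0,0,-1]]]'; python3 tg.py 512.1 189.3 95.3 .21 0; python3 -m handwheel '[[[0,0,6,0,0,0,-1],[0,0,12,0,0,0,-1],[0,0,18,0,0,0,-1],[0,0,24,0,0,0,-1],[0,0,24,0,0,0,-1]]]';  python3 tg.py 535.6 194.3 95.3 .21 0
```

```text
clock: 9.83
eef_pos: [513.5, 189.6, 84.1]
eef_rot: [-1.57, 0.002, -1.361]
wrist_force: [-0.3, 0.5, -2.7]
finger_gap: 55.7
t=9.83 TCP [513.5 189.6  84.1] gap 55.7 F [-0.3  0.5 -2.7] | tgt [512.1 189.3  84.3] shift [-0.  -0.2 -1.4] rot [-0.03 -0.02 -0.13]
clock: 10.25
eef_pos: [538.0, 194.8, 84.1]
eef_rot: [-1.57, 0.002, -1.361]
wrist_force: [0.7, 0.7, -3.3]
finger_gap: 55.5
t=10.25 TCP [538.  194.8  84.1] gap 55.5 F [ 0.7  0.7 -3.3] | tgt [535.6 194.3  84.3] shift [-0.  -0.2 -2.4] rot [-0.06 -0.03 -0.13]
```

```bash
python3 -m handwheel '[[[0,0,10,0,0,0,-1],[0,0,20,0,0,0,-1],[0,0,30,0,0,0,-1],[0,0,40,0,0,0,-1],[0,0,40,0,0,0,-1]]]'; python3 -m handwheel '[[[0,0,10,0,0,0,-1],[0,0,20,0,0,0,-1],[0,0,30,0,0,0,-1],[0,0,40,0,0,0,-1],[0,0,40,0,0,0,-1]]]';  python3 tg.py 613.8 211 95.3 .21 0; python3 held.py 28 70 s10
```

```text
clock: 10.67
eef_pos: [578.1, 203.2, 84.0]
eef_rot: [-1.569, 0.002, -1.361]
wrist_force: [0.3, -0.4, -3.7]
finger_gap: 56.1
clock: 11.08
eef_pos: [617.8, 211.5, 83.8]
eef_rot: [-1.569, 0.002, -1.362]
wrist_force: [-0.6, -0.8, -3.9]
finger_gap: 55.5
t=11.08 TCP [617.8 211.5  83.8] gap 55.5 F [-0.6 -0.8 -3.9] | tgt [613.8 211.   84.3] shift [-0.3 -0.5 -4. ] rot [-0.09 -0.05 -0.13]
113 held in tool: x 0.2 y -0.2 tiltx 0.025 tilty -0.006 rms 2.2
axial extent [-56.6  57.1]
axis pt [617.  211.2  94.8] dir yaw 0.184 pitch 0.007
```

View pics/s10.png

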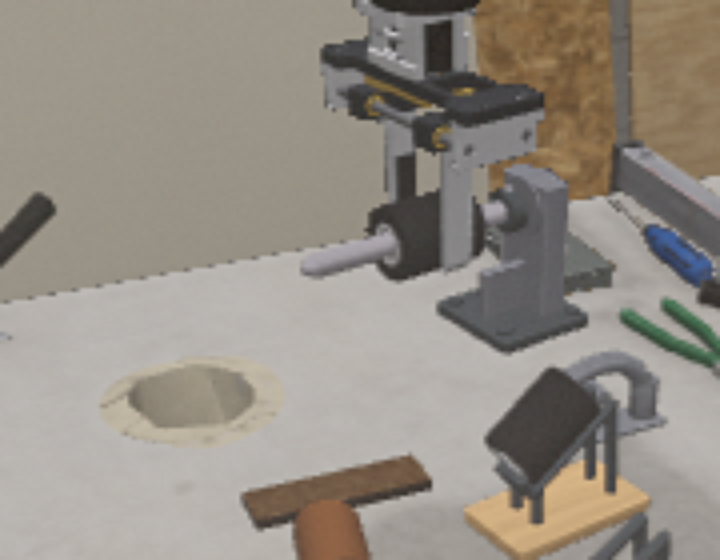

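```bash
python3 -m handwheel '[[[0,0,6,0,0,0,-1],[0,0,12,0,0,0,-1],[0,0,18,0,0,0,-1],[0,0,20,0,0,0,-1]]]'; python3 -m handwheel '[[[0,0,1,0,0,0,-1],[0,0,2,0,0,0,-1]]]'; python3 -m handwheel '[[[0,0,1,0,0,0,-1],[0,0,2,0,0,0,-1]]]'
```

```text
clock: 11.47
eef_pos: [637.2, 215.7, 83.7]
eef_rot: [-1.569, 0.002, -1.362]
wrist_force: [0.0, -0.1, -2.4]
finger_gap: 55.9
clock: 11.63
eef_pos: [639.3, 216.1, 83.6]
eef_rot: [-1.57, 0.002, -1.362]
wrist_force: [-0.4, -0.2, -2.6]
finger_gap: 55.5
clock: 11.8
eef_pos: [641.3, 216.5, 83.6]
eef_rot: [-1.57, 0.002, -1.362]
wrist_force: [-0.2, -0.9, -3.4]
finger_gap: 55.6
```

Now 133 mm from the tip; continue in 1 mm increments.

```bash
python3 -m handwheel '[[[0,0,1,0,0,0,-1],[0,0,2,0,0,0,-1]]]'; python3 -m handwheel '[[[0,0,1,0,0,0,-1],[0,0,1.5,0,0,0,-1]]]'; python3 -m handwheel '[[[0,0,1,0,0,0,-1],[0,0,1.5,0,0,0,-1]]]'
```

```text
clock: 11.97
eef_pos: [643.2, 217.0, 83.6]
eef_rot: [-1.57, 0.002, -1.362]
wrist_force: [-0.5, -0.2, -2.6]
finger_gap: 55.6
clock: 12.13
eef_pos: [644.8, 217.3, 83.6]
eef_rot: [-1.57, 0.002, -1.362]
wrist_force: [0.6, 0.2, -2.1]
finger_gap: 55.8
clock: 12.3
eef_pos: [646.4, 217.6, 83.6]
eef_rot: [-1.57, 0.002, -1.362]
wrist_force: [-0.0, -0.9, -3.5]
finger_gap: 55.8
```

```bash
python3 -m handwheel '[[[0,0,1,0,0,0,-1],[0,0,1,0,0,0,-1]]]'; python3 -m handwheel '[[[0,0,1,0,0,0,-1],[0,0,1,0,0,0,-1]]]'; python3 -m handwheel '[[[0,0,1,0,0,0,-1],[0,0,1,0,0,0,-1]]]'
```

```text
clock: 12.47
eef_pos: [647.5, 217.8, 83.7]
eef_rot: [-1.57, 0.002, -1.362]
wrist_force: [-0.3, -0.8, -2.0]
finger_gap: 55.7
clock: 12.63
eef_pos: [648.6, 218.1, 83.7]
eef_rot: [-1.569, 0.002, -1.362]
wrist_force: [-0.1, -0.8, -2.6]
finger_gap: 56.0
clock: 12.8
eef_pos: [649.4, 218.3, 83.6]
eef_rot: [-1.57, 0.002, -1.362]
wrist_force: [-3.4, -0.7, -1.3]
finger_gap: 55.8
```

```bash
python3 -m handwheel '[[[0,0,0.7,0,0,0,-1]]]'; python3 -m handwheel '[[[0,0,0.7,0,0,0,-1]]]'
```

```text
clock: 12.88
eef_pos: [649.4, 218.3, 83.4]
eef_rot: [-1.572, 0.002, -1.362]
wrist_force: [-9.6, -2.4, 0.5]
finger_gap: 55.6
clock: 12.97
eef_pos: [649.4, 218.3, 83.4]
eef_rot: [-1.575, 0.002, -1.362]
wrist_force: [-8.3, -3.2, 1.3]
finger_gap: 55.4
```

```bash
python3 -m handwheel '[[[0,0,0.5,0,0,0,-1],[0,0,0.5,0,0,0,-1],[0,0,0.5,0,0,0,-1]]]'; python3 held.py 28 70 s11
```

```text
clock: 13.22
eef_pos: [649.4, 218.3, 83.5]
eef_rot: [-1.576, 0.002, -1.362]
wrist_force: [-6.5, -2.2, 0.8]
finger_gap: 55.6
125 held in tool: x -0.5 y -0.4 tiltx -0.001 tilty -0.031 rms 1.9
axial extent [-56.3  54.7]
axis pt [649.3 218.8  94.9] dir yaw 0.210 pitch 0.026
```

View pics/s11.png

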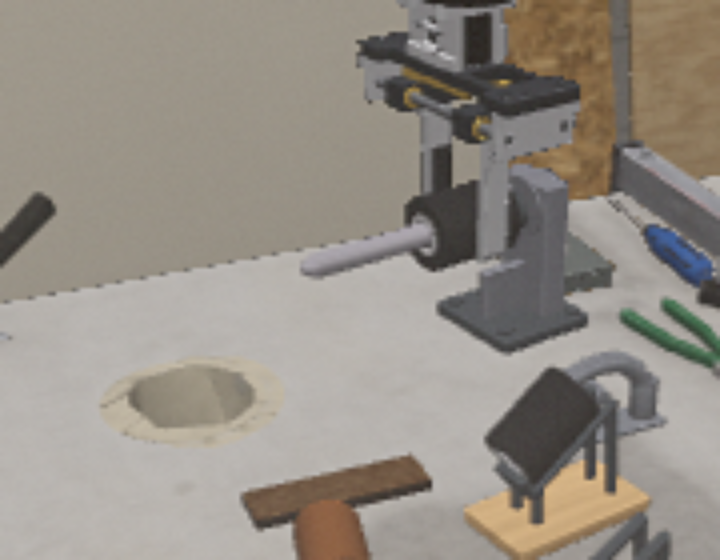

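```bash
python3 -m handwheel '[[[0,0,0.9,0,0,0,-1],[0,0,0.9,0,0,0,-1]]]'; python3 -m handwheel '[[[0,0,0.9,0,0,0,-1],[0,0,0.9,0,0,0,-1]]]'
```

```text
clock: 13.43
eef_pos: [649.4, 218.3, 83.4]
eef_rot: [-1.579, 0.002, -1.362]
wrist_force: [-9.8, -2.8, 1.3]
finger_gap: 55.7
clock: 13.6
eef_pos: [649.4, 218.3, 83.5]
eef_rot: [-1.582, 0.002, -1.362]
wrist_force: [-9.5, -2.1, 2.0]
finger_gap: 55.8
```

```bash
python3 -m handwheel '[[[0,0,0,0.4,0,0,-1]]]'; python3 -m handwheel '[[[0,0,0,0,0,0,-0.1],[0,0,0,0,0,0,-0.1],[0,0,0,0,0,0,0.4],[0,0,0,0,0,0,1],[0,0,0,0,0,0,1]]]'; python3 -m handwheel '[[[0,0,0,0,0,0,1],[0,0,0,0,0,0,1]]]'
```

```text
clock: 13.68
eef_pos: [649.2, 218.3, 83.5]
eef_rot: [-1.575, 0.002, -1.362]
wrist_force: [0.1, -0.3, -2.1]
finger_gap: 55.6
clock: 14.1
eef_pos: [649.5, 218.3, 83.8]
eef_rot: [-1.574, 0.002, -1.362]
wrist_force: [0.6, -0.1, -0.4]
finger_gap: 72.0
clock: 14.27
eef_pos: [649.7, 218.4, 84.2]
eef_rot: [-1.574, 0.002, -1.362]
wrist_force: [0.7, -0.1, 0.3]
finger_gap: 85.7
```

```bash
python3 -m handwheel '[[[0,-10,0,0,0,0,1],[0,-40,0,0,0,0,1],[0,-75,0,0,0,0,1],[0,-100,0,0,0,0,1],[0,-100,0,0,0,0,1]]]'; python3 go.py small 90
python3 - <<'E'
import cv2,numpy as np
from cell import imaging
p,d=imaging.camera("side");cv2.imwrite("pics/s12.png",cv2.resize(p[90:230,240:380,::-1],None,fx=4,fy=4));np.save("s12.npy",d);np.save("s12p.npy",p)
E
```

```text
clock: 14.68
eef_pos: [651.9, 218.8, 191.7]
eef_rot: [-1.564, 0.002, -1.362]
wrist_force: [-0.4, -0.9, -0.0]
finger_gap: 93.9
t=14.68 TCP [651.9 218.8 191.7] gap 93.9 F [-0.4 -0.9 -0. ] | tgt [539.6 -40.4 136.7] shift [ 230.4   53.4 -164. ] rot [34.61  1.68 -0.68]
```

View pics/s12.png

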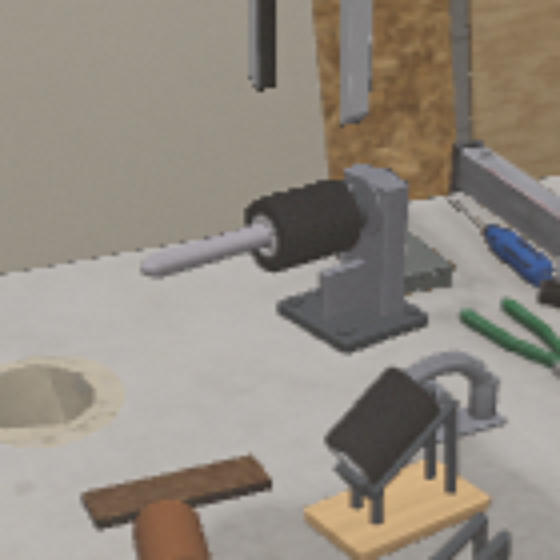

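```bash
python3 -m handwheel '[[[20,-5,-35,3,0,0,1],[50,-5,-70,10,0,0,1],[85,-5,-95,17,0.5,0,1],[120,0,-112,24,1,0,1],[155,5,-128,31,1.5,-0.5,1]]]'; python3 go.py small 90
```

```text
clock: 15.15
eef_pos: [566.0, 68.9, 186.3]
eef_rot: [-1.096, 0.0, -1.383]
wrist_force: [2.1, -1.4, 0.1]
finger_gap: 94.0
t=15.15 TCP [566.   68.9 186.3] gap 94.0 F [ 2.1 -1.4  0.1] | tgt [539.6 -40.4 136.7] shift [102.5  22.9 -63.9] rot [ 7.77  0.48 -0.31]
```

```bash
python3 -m handwheel '[[[30,0,-20,3,0,0,1],[60,5,-40,6,0.3,0,1],[85,12,-54,7.8,0.5,-0.3,1],[102,20,-64,7.8,0.5,-0.3,1],[102,22,-64,7.8,0.5,-0.3,1]]]'; python3 go.py small 0
python3 - <<'E'
import cv2,numpy as np
from cell import imaging
p,d=imaging.camera("top");cv2.imwrite("pics/t13.png",cv2.resize(p[130:230,270:390,::-1],None,fx=5,fy=5))
E
```

```text
clock: 15.57
eef_pos: [537.2, -42.7, 135.0]
eef_rot: [-0.962, 0.001, -1.396]
wrist_force: [0.6, 0.4, -0.1]
finger_gap: 93.9
t=15.57 TCP [537.2 -42.7 135. ] gap 93.9 F [ 0.6  0.4 -0.1] | tgt [590.4 -31.3  63. ] shift [-2.  90.2  3.5] rot [ 0.12 -0.21  0.06]
```

View pics/t13.png

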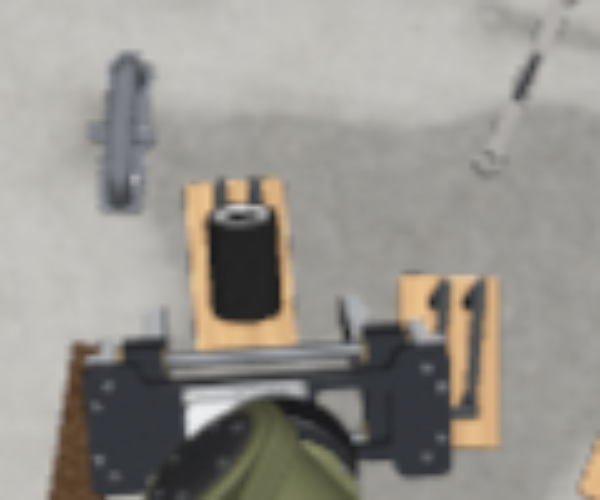

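```bash
python3 -m handwheel '[[[-2,20,3.5,0,0,0,1],[-2.5,40,3.5,0,-0.2,0,1],[-2.5,50,3.5,0,-0.2,0,1],[-2.5,50,3.5,0,-0.2,0,1]]]'; python3 go.py small 0
python3 - <<'E'
import cv2,numpy as np
from cell import imaging
p,d=imaging.camera("top");cv2.imwrite("pics/t14.png",cv2.resize(p[130:230,270:390,::-1],None,fx=5,fy=5))
p,d=imaging.camera("side");cv2.imwrite("pics/s14.png",cv2.resize(p[120:260,260:420,::-1],None,fx=4,fy=4))
E
```

```text
clock: 15.95
eef_pos: [568.7, -32.2, 95.1]
eef_rot: [-0.964, 0.001, -1.392]
wrist_force: [-0.4, 0.1, -0.9]
finger_gap: 94.1
t=15.95 TCP [568.7 -32.2  95.1] gap 94.1 F [-0.4  0.1 -0.9] | tgt [590.4 -31.3  63. ] shift [ 3.  38.7 -0.7] rot [ 0.25  0.01 -0.07]
```

View pics/t14.png

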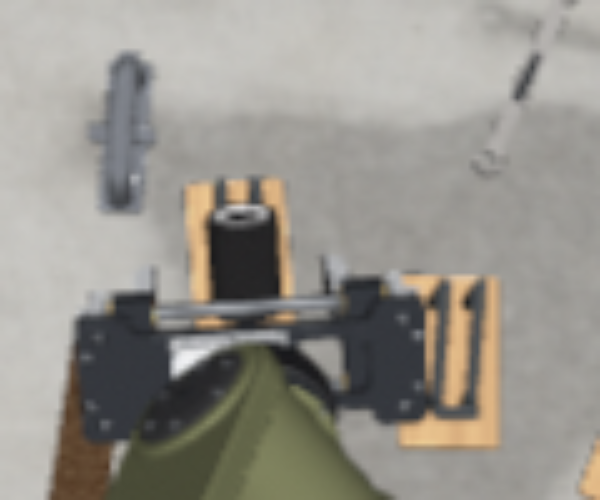

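View pics/s14.png

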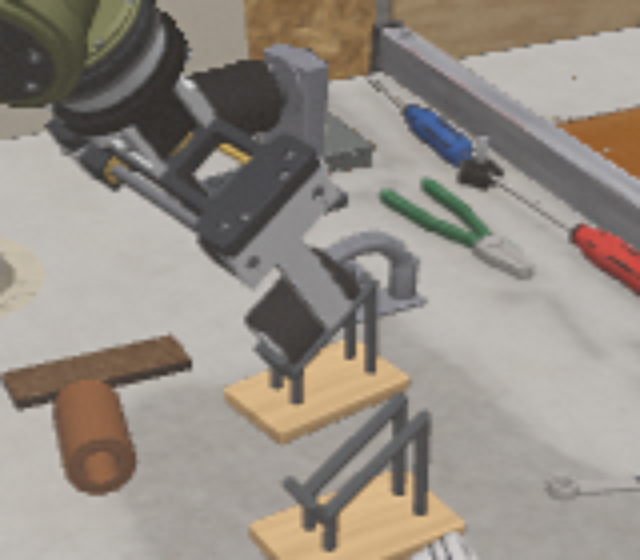

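```bash
python3 -m handwheel '[[[2.8,8,-0.5,0.2,0,0,1],[2.8,25,-0.5,0.2,0,0,1],[2.8,38.7,-0.5,0.2,0,0,1],[2.8,38.7,-0.5,0.2,0,0,1]]]'; python3 go.py small 0; python3 -m handwheel '[[[0,0,0,0,0,0,0],[0,0,0,0,0,0,0],[0,0,0,0,0,0,-0.3],[0,0,0,0,0,0,-1],[0,0,0,0,0,0,-1]]]' 45
```

```text
clock: 16.38
eef_pos: [590.5, -31.0, 64.2]
eef_rot: [-0.96, 0.001, -1.392]
wrist_force: [-0.4, 0.2, 0.6]
finger_gap: 93.9
t=16.38 TCP [590.5 -31.   64.2] gap 93.9 F [-0.4  0.2  0.6] | tgt [590.4 -31.3  63. ] shift [ 0.3  0.9 -0.8] rot [-0.01  0.04 -0.07]
clock: 16.8
eef_pos: [590.6, -31.1, 64.8]
eef_rot: [-0.959, 0.0, -1.392]
wrist_force: [0.2, 0.1, -0.4]
finger_gap: 63.9
```

```bash
python3 -m handwheel '[[[0,0.5,0,0,0,0,-1],[0,0.5,0,0,0,0,-1],[0,0.5,0,0,0,0,-1],[0,0.5,0,0,0,0,-1],[0,0.5,0,0,0,0,-1]]]';python3 -m handwheel '[[[0,0,0,0,0,0,-1],[0,0,0,0,0,0,-1]]]'; python3 go.py small 0
```

```text
clock: 17.22
eef_pos: [591.1, -31.9, 64.8]
eef_rot: [-0.958, -0.001, -1.393]
wrist_force: [-3.6, -6.4, 3.5]
finger_gap: 41.6
clock: 17.38
eef_pos: [591.0, -32.1, 64.7]
eef_rot: [-0.958, -0.001, -1.393]
wrist_force: [-1.5, -3.2, 1.2]
finger_gap: 41.1
t=17.38 TCP [591.  -32.1  64.7] gap 41.1 F [-1.5 -3.2  1.2] | tgt [590.4 -31.3  63. ] shift [-0.9  1.1 -1.3] rot [-0.09  0.01  0.06]
```

```bash
python3 -m handwheel '[[[0,-3,0,0,0,0,-1],[0,-15,0,0,0,0,-1],[0,-45,0,0,0,0,-1],[0,-80,0,0,0,0,-1],[0,-100,0,0,0,0,-1]]]'; python3 tg.py 433 172.6 130 .208 0
```

```text
clock: 17.8
eef_pos: [533.0, -42.2, 148.2]
eef_rot: [-0.959, -0.001, -1.393]
wrist_force: [0.6, -0.2, -1.6]
finger_gap: 40.9
t=17.80 TCP [533.  -42.2 148.2] gap 40.9 F [ 0.6 -0.2 -1.6] | tgt [433.  172.6 119. ] shift [-229.2  -11.2  -66.1] rot [-35.07  -1.67   0.61]
```

```bash
python3 -m handwheel '[[[-20,-15,-25,-4,0,0,-1],[-55,-30,-45,-11,-0.5,0,-1],[-90,-38,-60,-18,-1,0,-1],[-130,-38,-66,-25,-1.3,0.3,-1],[-170,-30,-66,-32,-1.6,0.5,-1]]]'; python3 tg.py 433 172.6 130 .208 0
```

```text
clock: 18.22
eef_pos: [432.6, 102.8, 137.7]
eef_rot: [-1.478, -0.008, -1.369]
wrist_force: [0.8, -1.4, -1.8]
finger_gap: 41.2
t=18.22 TCP [432.6 102.8 137.7] gap 41.2 F [ 0.8 -1.4 -1.8] | tgt [433.  172.6 119. ] shift [-68.4  19.5  12.6] rot [-5.34 -0.35  0.45]
```

```bash
python3 -m handwheel '[[[-35,10,6,-3,-0.3,0.4,-1],[-68,19,13,-5.3,-0.3,0.4,-1],[-68,54,12,-5.3,-0.3,0.4,-1],[-68,54,12,-5.3,-0.3,0.4,-1],[-68,54,12,-5.3,-0.3,0.4,-1]]]'; python3 tg.py 433 172.6 95.3 .208 0; python3 held.py 21 60 s15
```

```text
clock: 18.63
eef_pos: [434.5, 172.1, 83.7]
eef_rot: [-1.574, -0.001, -1.363]
wrist_force: [0.3, 0.7, -1.3]
finger_gap: 41.4
t=18.63 TCP [434.5 172.1  83.7] gap 41.4 F [ 0.3  0.7 -1.3] | tgt [433.  172.6  84.3] shift [-0.8 -0.6 -1.4] rot [ 0.18 -0.02  0.08]
66 held in tool: x 0.2 y 2.1 tiltx -0.003 tilty -0.002 rms 1.5
axial extent [-33.   27.1]
axis pt [435.5 171.8  94. ] dir yaw 0.210 pitch 0.002
```

View pics/s15.png

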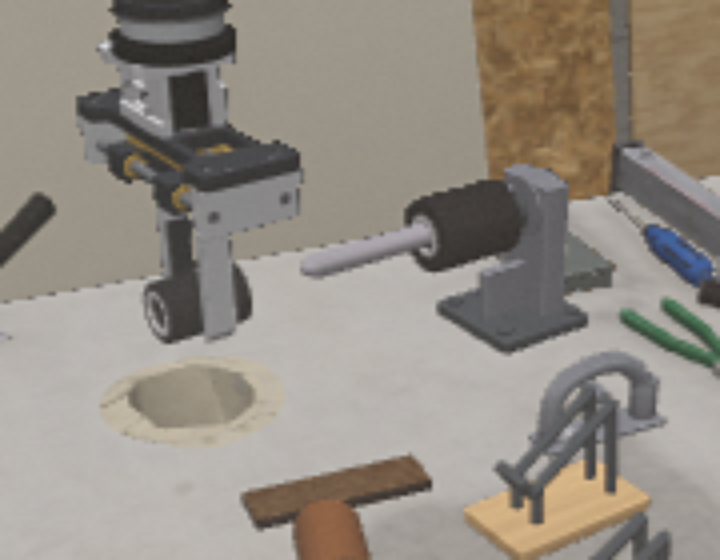

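```bash
python3 -m handwheel '[[[-0.8,-1.5,15,0.2,0,0,-1],[-0.8,-1.8,36,0.2,0,0,-1],[-0.8,-1.8,36,0.2,0,0,-1]]]';python3 -m handwheel '[[[0,0,0,0,0,0,-1],[0,0,0,0,0,0,-1]]]'; python3 held.py 21 60 s16; python3 tg.py 469 180.2 96.5 .208 0
```

```text
clock: 18.93
eef_pos: [473.7, 179.7, 89.6]
eef_rot: [-1.563, -0.001, -1.366]
wrist_force: [0.6, 0.3, -0.9]
finger_gap: 41.2
clock: 19.1
eef_pos: [474.1, 179.0, 91.1]
eef_rot: [-1.56, -0.001, -1.367]
wrist_force: [-0.4, 0.5, -1.9]
finger_gap: 41.4
61 held in tool: x -0.4 y 1.4 tiltx -0.022 tilty 0.030 rms 1.5
axial extent [-31.9  57.4]
axis pt [473.6 179.5 100.4] dir yaw 0.226 pitch -0.021
t=19.15 TCP [473.7 179.2  90.8] gap 41.8 F [-0.  -0.1 -2.7] | tgt [469.  180.2  85.5] shift [-2.   5.2 -4.5] rot [-0.56 -0.24  0.05]
```

```bash
python3 -m handwheel '[[[-2,5.2,-3,-0.5,-0.2,0,-1],[-2,5.2,-3,-0.5,-0.2,0,-1],[-2,5.2,-3,-0.5,-0.2,0,-1]]]'; python3 held.py 21 60 s17; python3 tg.py 469 180.2 96.5 .208 0
```

```text
clock: 19.4
eef_pos: [469.9, 180.4, 85.3]
eef_rot: [-1.571, -0.001, -1.363]
wrist_force: [0.5, -0.1, -2.2]
finger_gap: 41.2
60 held in tool: x -1.0 y 1.9 tiltx -0.054 tilty 0.057 rms 1.4
axial extent [-32.3  58. ]
axis pt [469.9 181.4  94.5] dir yaw 0.262 pitch -0.056
t=19.45 TCP [470.1 180.5  85.4] gap 41.3 F [-0.2  0.8 -1.6] | tgt [469.  180.2  85.5] shift [ 0.  -0.1 -1.1] rot [-0.04 -0.03  0.05]
```

View pics/s17.png

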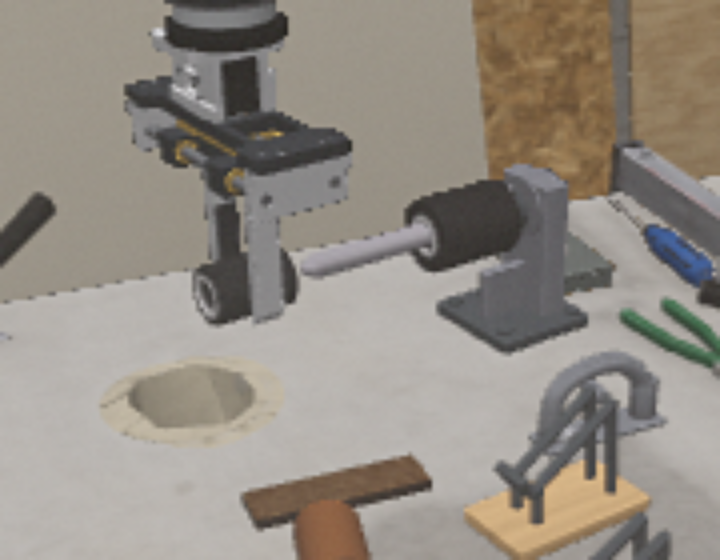

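```bash
python3 -m handwheel '[[[0,0,5,0,0,0,-1],[0,0,10,0,0,0,-1],[0,0,15,0,0,0,-1],[0,0,20,0,0,0,-1],[0,0,24,0,0,0,-1]]]'; python3 -m handwheel '[[[0,0,4,0,0,0,-1],[0,0,8,0,0,0,-1],[0,0,12,0,0,0,-1],[0,0,12,0,0,0,-1]]]'; python3 held.py 21 60 s18; python3 tg.py 504 187.7 96.5 .208 0
```

```text
clock: 19.87
eef_pos: [494.3, 185.5, 85.4]
eef_rot: [-1.57, -0.001, -1.363]
wrist_force: [0.3, -0.3, -2.2]
finger_gap: 41.7
clock: 20.2
eef_pos: [506.6, 188.1, 85.4]
eef_rot: [-1.57, -0.001, -1.363]
wrist_force: [0.4, -0.3, -2.4]
finger_gap: 41.6
55 held in tool: x -0.1 y 2.6 tiltx -0.002 tilty 0.069 rms 1.3
axial extent [-32.3  57.2]
axis pt [506.2 188.1  93.7] dir yaw 0.210 pitch -0.068
t=20.25 TCP [506.2 188.1  85.3] gap 41.3 F [ 0.   0.4 -2.5] | tgt [504.  187.7  85.5] shift [-0.1 -0.2 -2.2] rot [-0.03 -0.03  0.05]
```

View pics/s18.png

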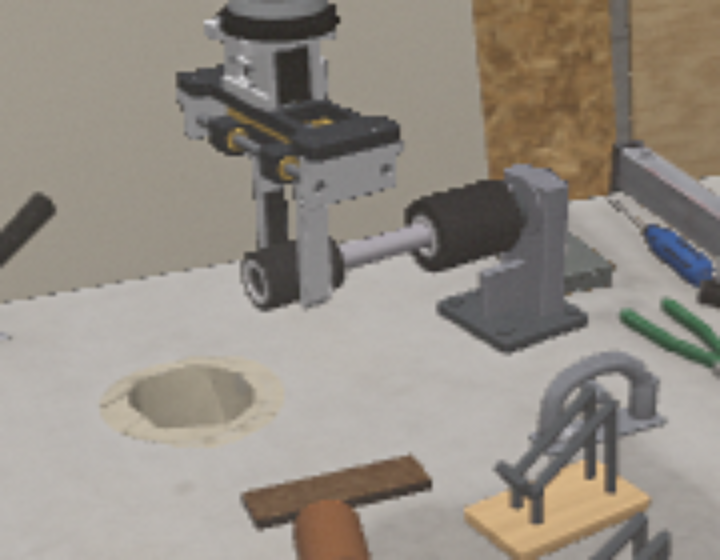

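```bash
python3 -m handwheel '[[[0,0,8,0,0,0,-1],[0,0,16,0,0,0,-1],[0,0,24,0,0,0,-1],[0,0,32,0,0,0,-1],[0,0,40,0,0,0,-1]]]'; python3 -m handwheel '[[[0,0,8,0,0,0,-1],[0,0,16,0,0,0,-1],[0,0,24,0,0,0,-1],[0,0,24,0,0,0,-1]]]'; python3 tg.py 567 201 96.5 .208 0
```

```text
clock: 20.67
eef_pos: [546.3, 196.5, 85.3]
eef_rot: [-1.57, -0.001, -1.363]
wrist_force: [-1.0, 0.5, -2.8]
finger_gap: 41.2
clock: 21.0
eef_pos: [571.0, 201.6, 85.1]
eef_rot: [-1.57, -0.001, -1.364]
wrist_force: [0.1, -0.0, -2.6]
finger_gap: 41.5
t=21.00 TCP [571.  201.6  85.1] gap 41.5 F [ 0.1 -0.  -2.6] | tgt [567.  201.   85.5] shift [-0.3 -0.4 -4. ] rot [-0.06 -0.05  0.05]
```

```bash
python3 -m handwheel '[[[0,0,2,0,0,0,-1],[0,0,4,0,0,0,-1],[0,0,6,0,0,0,-1]]]'; python3 -m handwheel '[[[0,0,1,0,0,0,-1],[0,0,2,0,0,0,-1],[0,0,3,0,0,0,-1]]]'; python3 -m handwheel '[[[0,0,1,0,0,0,-1],[0,0,1.5,0,0,0,-1]]]'; python3 -m handwheel '[[[0,0,1,0,0,0,-1],[0,0,1.5,0,0,0,-1]]]'
```

```text
clock: 21.25
eef_pos: [576.9, 202.8, 85.1]
eef_rot: [-1.57, -0.001, -1.364]
wrist_force: [0.4, -0.3, -2.3]
finger_gap: 41.1
clock: 21.5
eef_pos: [579.9, 203.4, 85.2]
eef_rot: [-1.57, -0.001, -1.364]
wrist_force: [0.5, -0.8, -2.3]
finger_gap: 41.6
clock: 21.67
eef_pos: [581.4, 203.8, 85.2]
eef_rot: [-1.57, -0.001, -1.364]
wrist_force: [0.2, 0.6, -2.3]
finger_gap: 41.5
clock: 21.83
eef_pos: [583.0, 204.1, 85.3]
eef_rot: [-1.57, -0.001, -1.364]
wrist_force: [-0.3, 0.1, -2.5]
finger_gap: 41.6
```

```bash
python3 -m handwheel '[[[0,0,1,0,0,0,-1],[0,0,1,0,0,0,-1]]]'; python3 -m handwheel '[[[0,0,1,0,0,0,-1],[0,0,1,0,0,0,-1]]]'; python3 -m handwheel '[[[0,0,1,0,0,0,-1],[0,0,1,0,0,0,-1]]]'
```

```text
clock: 22.0
eef_pos: [584.1, 204.4, 85.3]
eef_rot: [-1.57, -0.001, -1.364]
wrist_force: [-0.4, -0.6, -1.8]
finger_gap: 41.5
clock: 22.17
eef_pos: [585.1, 204.6, 85.2]
eef_rot: [-1.57, -0.001, -1.364]
wrist_force: [-0.3, 0.4, -2.5]
finger_gap: 41.0
clock: 22.33
eef_pos: [585.3, 204.7, 85.0]
eef_rot: [-1.572, -0.001, -1.364]
wrist_force: [-7.4, -1.8, 0.9]
finger_gap: 41.5
```

Contact at 585.3, about where predicted. Press to ~10 N.

```bash
python3 -m handwheel '[[[0,0,0.9,0,0,0,-1],[0,0,0.9,0,0,0,-1]]]'; python3 -m handwheel '[[[0,0,0.9,0,0,0,-1],[0,0,0.9,0,0,0,-1]]]'; python3 -m handwheel '[[[0,0,0.9,0,0,0,-1],[0,0,0.9,0,0,0,-1]]]'; python3 held.py 21 60 s19
```

```text
clock: 22.5
eef_pos: [585.2, 204.7, 84.9]
eef_rot: [-1.575, -0.001, -1.364]
wrist_force: [-8.0, -1.6, 2.4]
finger_gap: 41.4
clock: 22.67
eef_pos: [585.2, 204.7, 84.8]
eef_rot: [-1.578, -0.001, -1.364]
wrist_force: [-8.5, -1.5, 3.1]
finger_gap: 41.3
clock: 22.83
eef_pos: [585.2, 204.8, 84.7]
eef_rot: [-1.581, -0.001, -1.364]
wrist_force: [-8.3, -2.5, 3.3]
finger_gap: 41.3
167 held in tool: x 1.8 y 0.1 tiltx 0.125 tilty -0.040 rms 2.4
axial extent [-56.9  52. ]
axis pt [585.7 203.   95.6] dir yaw 0.082 pitch 0.030
```

View pics/s19.png

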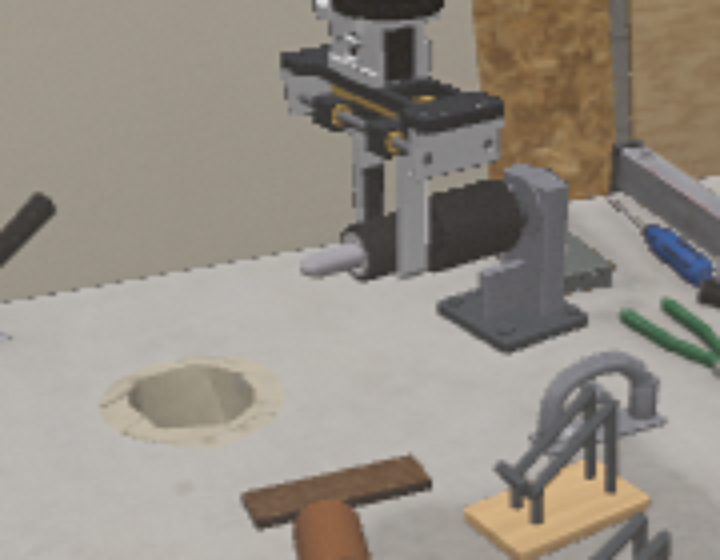

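```bash
python3 -m handwheel '[[[0,0,1.2,0,0,0,-1],[0,0,1.2,0,0,0,-1]]]'; python3 -m handwheel '[[[0,0,0,0.4,0,0,-1]]]'; python3 -m handwheel '[[[0,0,0,0,0,0,-0.3],[0,0,0,0,0,0,-0.2],[0,0,0,0,0,0,0.4],[0,0,0,0,0,0,1],[0,0,0,0,0,0,1]]]'; python3 -m handwheel '[[[0,0,0,0,0,0,1],[0,0,0,0,0,0,1],[0,0,0,0,0,0,1]]]'
```

```text
clock: 23.05
eef_pos: [585.2, 204.8, 84.7]
eef_rot: [-1.584, -0.001, -1.364]
wrist_force: [-11.2, -3.2, 4.7]
finger_gap: 41.6
clock: 23.13
eef_pos: [584.9, 204.7, 84.7]
eef_rot: [-1.578, -0.001, -1.364]
wrist_force: [0.2, 0.1, -1.6]
finger_gap: 41.5
clock: 23.55
eef_pos: [585.2, 204.7, 84.9]
eef_rot: [-1.578, -0.001, -1.364]
wrist_force: [-0.3, 0.4, 0.1]
finger_gap: 58.0
clock: 23.8
eef_pos: [585.2, 204.7, 85.0]
eef_rot: [-1.578, -0.001, -1.364]
wrist_force: [-0.6, 0.2, 0.7]
finger_gap: 78.1
```

```bash
python3 -m handwheel '[[[0,-10,0,0,0,0,1],[0,-40,0,0,0,0,1],[0,-75,0,0,0,0,1],[0,-110,0,0,0,0,1],[0,-120,0,0,0,0,1]]]'
python3 - <<'E'
import cv2,numpy as np
from cell import imaging
p,d=imaging.camera("side");cv2.imwrite("pics/s20.png",cv2.resize(p[90:310,240:420,::-1],None,fx=2.7,fy=2.7));np.save("s20.npy",d);np.save("s20p.npy",p)
E
python3 go.py cap 100
```

```text
clock: 24.22
eef_pos: [587.4, 205.5, 211.8]
eef_rot: [-1.569, -0.001, -1.364]
wrist_force: [0.1, -0.3, 1.3]
finger_gap: 93.8
t=24.27 TCP [587.4 205.5 211.2] gap 94.1 F [0.3 0.1 2.8] | tgt [ 465.4 -268.8  145.7] shift [ 439.1   65.5 -216.9] rot [34.15 28.13 -8.84]
```

View pics/s20.png

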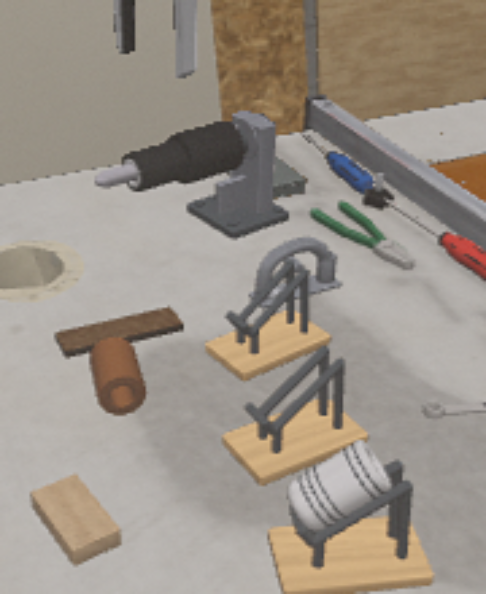

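```bash
python3 -m handwheel '[[[35,0,-20,2,2,-0.5,1],[72,0,-38,7,6,-2,1],[109,0,-54,12,10,-3,1],[145,0,-72,17,14,-4.5,1],[182,0,-90,21,17.5,-5.5,1]]]'; python3 go.py cap 100;  python3 -m handwheel '[[[0,0,0,0,0,0,1]]]'; python3 go.py cap 100
```

```text
clock: 24.68
eef_pos: [535.2, 7.5, 210.5]
eef_rot: [-1.19, -0.038, -1.683]
wrist_force: [1.4, -0.8, 1.0]
finger_gap: 93.8
t=24.68 TCP [535.2   7.5 210.5] gap 93.8 F [ 1.4 -0.8  1. ] | tgt [ 465.4 -268.8  145.7] shift [279.8  55.8 -63.7] rot [12.93 10.5  -3.21]
clock: 24.77
eef_pos: [532.3, 3.3, 209.1]
eef_rot: [-1.188, -0.039, -1.69]
wrist_force: [-0.6, 0.7, -0.5]
finger_gap: 93.9
t=24.77 TCP [532.3   3.3 209.1] gap 93.9 F [-0.6  0.7 -0.5] | tgt [ 465.4 -268.8  145.7] shift [275.5  56.1 -59.2] rot [12.83 10.17 -3.  ]
```

```bash
python3 -m handwheel '[[[38,5,-8,4,3,-1,1],[76,11,-16,8,6,-2,1],[114,17,-24,12,9,-3,1],[152,24,-32,12.8,10.2,-3,1],[190,32,-40,12.8,10.2,-3,1]]]'; python3 -m handwheel '[[[36,9,-9,0,0,0,1],[75,20,-16,0,0,0,1],[85,24,-18,0,0,0,1],[85,24,-18,0,0,0,1]]]'; python3 go.py cap 100
```

```text
clock: 25.18
eef_pos: [484.1, -180.4, 171.9]
eef_rot: [-0.961, 0.001, -1.873]
wrist_force: [1.6, 0.3, -0.7]
finger_gap: 93.9
clock: 25.52
eef_pos: [456.3, -263.7, 139.7]
eef_rot: [-0.963, 0.002, -1.876]
wrist_force: [0.3, 1.1, -0.2]
finger_gap: 94.0
t=25.52 TCP [ 456.3 -263.7  139.7] gap 94.0 F [ 0.3  1.1 -0.2] | tgt [ 465.4 -268.8  145.7] shift [ 2.1  0.9 11.9] rot [ 0.19 -0.29  0.1 ]
```

```bash
python3 -m handwheel '[[[2,20,12,0,-0.3,0,1],[2,40,12,0,-0.3,0,1],[2,56,12,0,-0.3,0,1],[2,56,12,0,-0.3,0,1]]]'; python3 go.py cap 0
python3 - <<'E'
import cv2,numpy as np
from cell import imaging
p,d=imaging.camera("top");cv2.imwrite("pics/t21.png",cv2.resize(p[160:260,340:460,::-1],None,fx=5,fy=5))
p,d=imaging.camera("side");cv2.imwrite("pics/s21.png",cv2.resize(p[190:330,280:440,::-1],None,fx=4,fy=4))
E
```

```text
clock: 25.85
eef_pos: [495.7, -277.0, 97.7]
eef_rot: [-0.967, 0.0, -1.871]
wrist_force: [-0.4, -0.4, -0.0]
finger_gap: 94.0
t=25.85 TCP [ 495.7 -277.    97.7] gap 94.0 F [-0.4 -0.4 -0. ] | tgt [ 520.2 -285.8   63.8] shift [ 1.1 42.7  2.1] rot [ 0.41 -0.   -0.  ]
```

View pics/t21.png

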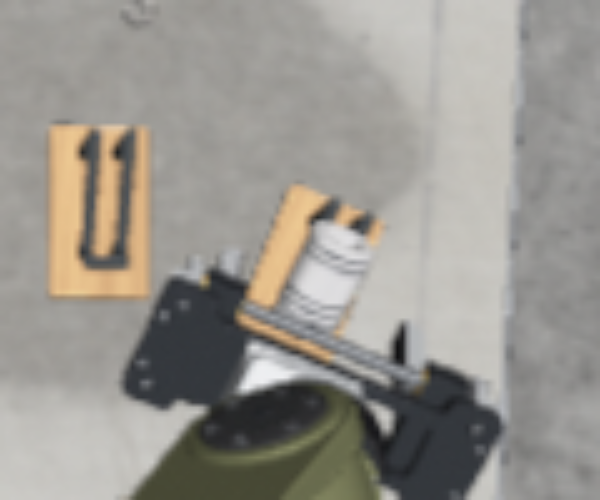

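View pics/s21.png

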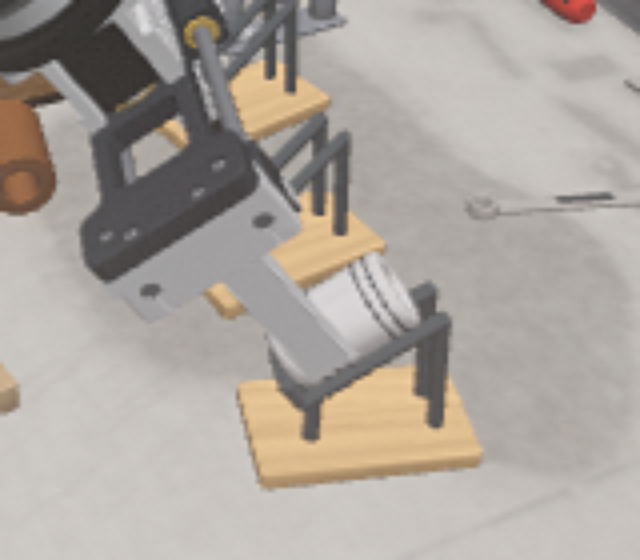

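Run:
```python
from h import *
c=np.array([514.2,-283.9,72.8]);a=-.3;u=np.array([.819*np.cos(a),.819*np.sin(a),.5736])
n=np.array([-.5736*np.cos(a),-.5736*np.sin(a),.819])
p=np.load("s20p.npy");im=cv2.resize(p[230:320,320:420,::-1],None,fx=6,fy=6)
for s in(-31,0,31):
    for m in (-19,0,19):
        q=proj("side",c+s*u+m*n)[0];q=((q-[320,230])*6).astype(int);cv2.circle(im,tuple(int(v) for v in q),3,(0,0,255),-1)
cv2.imwrite("pics/s22.png",im)
```

```text
(no output)
```

View pics/s22.png

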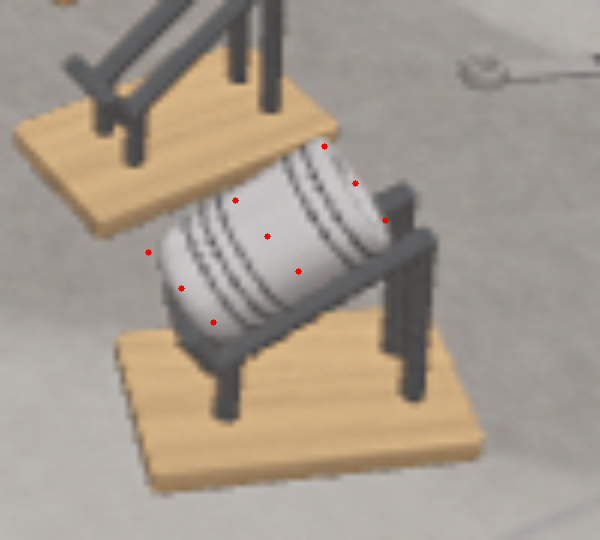

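```bash
python3 -m handwheel '[[[1,12,3,0.4,0,0,1],[1,30,3.5,0.4,0,0,1],[1,42.5,3.5,0.4,0,0,1],[1,42.5,3.5,0.4,0,0,1]]]'; python3 go.py cap 0; python3 -m handwheel '[[[0,0,0,0,0,0,0],[0,0,0,0,0,0,0],[0,0,0,0,0,0,-0.3],[0,0,0,0,0,0,-1],[0,0,0,0,0,0,-1]]]' 45; python3 -m handwheel '[[[0,0,0,0,0,0,-1],[0,0,0,0,0,0,-1],[0,0,0,0,0,0,-1],[0,0,0,0,0,0,-1],[0,0,0,0,0,0,-1]]]' ; python3 -m handwheel '[[[0,0,0,0,0,0,-1],[0,0,0,0,0,0,-1]]]'; python3 go.py cap 0
```

```text
clock: 26.28
eef_pos: [521.1, -285.6, 66.5]
eef_rot: [-0.959, -0.0, -1.87]
wrist_force: [0.1, 0.3, -0.8]
finger_gap: 93.7
t=26.28 TCP [ 521.1 -285.6   66.5] gap 93.7 F [ 0.1  0.3 -0.8] | tgt [ 520.2 -285.8   63.8] shift [ 0.4  1.8 -2.2] rot [-0.06  0.04 -0.02]
clock: 26.7
eef_pos: [521.0, -285.7, 67.2]
eef_rot: [-0.958, -0.0, -1.87]
wrist_force: [0.2, -0.2, 0.4]
finger_gap: 64.1
clock: 27.12
eef_pos: [520.9, -286.3, 67.5]
eef_rot: [-0.957, -0.001, -1.871]
wrist_force: [-5.4, -3.3, 4.8]
finger_gap: 36.3
clock: 27.28
eef_pos: [520.9, -286.4, 67.4]
eef_rot: [-0.957, -0.001, -1.871]
wrist_force: [-1.4, -1.3, 0.5]
finger_gap: 35.6
t=27.28 TCP [ 520.9 -286.4   67.4] gap 35.6 F [-1.4 -1.3  0.5] | tgt [ 520.2 -285.8   63.8] shift [-0.4  2.5 -2.8] rot [-0.14  0.02  0.08]
```

```bash
python3 -m handwheel '[[[0,-3,0,0,0,0,-1],[0,-15,0,0,0,0,-1],[0,-45,0,0,0,0,-1],[0,-80,0,0,0,0,-1],[0,-100,0,0,0,0,-1]]]'; python3 tg.py 425 170.9 130 .208 0;  python3 - <<'E'
import cv2,numpy as np
from cell import imaging
p,d=imaging.camera("side");cv2.imwrite("pics/s23.png",cv2.resize(p[150:310,260:420,::-1],None,fx=3.7,fy=3.7))
E
```

```text
clock: 27.7
eef_pos: [464.7, -268.8, 151.0]
eef_rot: [-0.957, -0.002, -1.871]
wrist_force: [0.3, 0.1, -1.0]
finger_gap: 36.3
t=27.70 TCP [ 464.7 -268.8  151. ] gap 36.3 F [ 0.3  0.1 -1. ] | tgt [425.  170.9 119. ] shift [-408.3  -71.3 -155.4] rot [-34.35 -28.17   9.04]
```

View pics/s23.png

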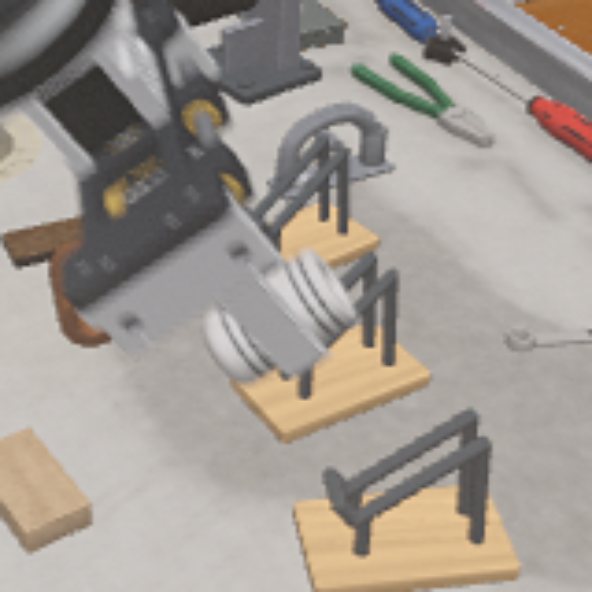

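```bash
python3 -m handwheel '[[[-30,-20,-10,-2,-2,0.5,-1],[-65,-40,-20,-6,-5,2,-1],[-100,-55,-35,-10,-8,3,-1],[-135,-65,-50,-15,-12,4,-1],[-170,-70,-65,-20,-16,5.5,-1]]]'; python3 tg.py 425 170.9 130 .208 0
```

```text
clock: 28.17
eef_pos: [425.0, -77.7, 173.7]
eef_rot: [-1.313, -0.037, -1.577]
wrist_force: [0.6, -0.2, -1.5]
finger_gap: 36.3
t=28.17 TCP [425.  -77.7 173.7] gap 36.3 F [ 0.6 -0.2 -1.5] | tgt [425.  170.9 119. ] shift [-250.5   43.5  -13.1] rot [-14.47 -11.95   3.69]
```

```bash
python3 -m handwheel '[[[-38,6,-2,-4,-3.3,1,-1],[-77,12,-4,-8,-6.6,2,-1],[-115,18,-6,-12,-10,3,-1],[-154,25,-8,-14.5,-12,3.7,-1],[-193,32,-10,-14.5,-12,3.7,-1]]]'; python3 tg.py 425 170.9 97 .208 0
```

```text
clock: 28.58
eef_pos: [425.0, 116.1, 132.2]
eef_rot: [-1.574, 0.001, -1.359]
wrist_force: [0.0, -0.1, -1.2]
finger_gap: 36.0
t=28.58 TCP [425.  116.1 132.2] gap 36.0 F [ 0.  -0.1 -1.2] | tgt [425.  170.9  86. ] shift [-53.6  46.2  11.7] rot [ 0.19  0.21 -0.03]
```

```bash
python3 -m handwheel '[[[-25,5,5,0.2,0.2,0,-1],[-53,15,11,0.2,0.2,0,-1],[-53,46,11,0.2,0.2,0,-1],[-53,46,11,0.2,0.2,0,-1],[-53,46,11,0.2,0.2,0,-1]]]'; python3 -m handwheel '[[[0,0,0,0,0,0,-1],[0,0,0,0,0,0,-1]]]';python3 tg.py 425 170.9 97 .208 0; python3 held.py 19 62 s24
```

```text
clock: 29.0
eef_pos: [423.6, 170.0, 85.3]
eef_rot: [-1.574, 0.0, -1.362]
wrist_force: [-0.2, 0.1, -1.1]
finger_gap: 35.9
clock: 29.17
eef_pos: [424.1, 169.6, 86.4]
eef_rot: [-1.573, 0.001, -1.363]
wrist_force: [0.9, -0.7, -0.7]
finger_gap: 36.3
t=29.17 TCP [424.1 169.6  86.4] gap 36.3 F [ 0.9 -0.7 -0.7] | tgt [425.  170.9  86. ] shift [-1.1  0.4  1.1] rot [ 0.14 -0.   -0.03]
115 held in tool: x 1.8 y -6.8 tiltx 0.098 tilty -0.506 rms 3.5
axial extent [-36.2  24.5]
axis pt [424.6 167.9 104.2] dir yaw 0.110 pitch 0.464
```

View pics/s24.png

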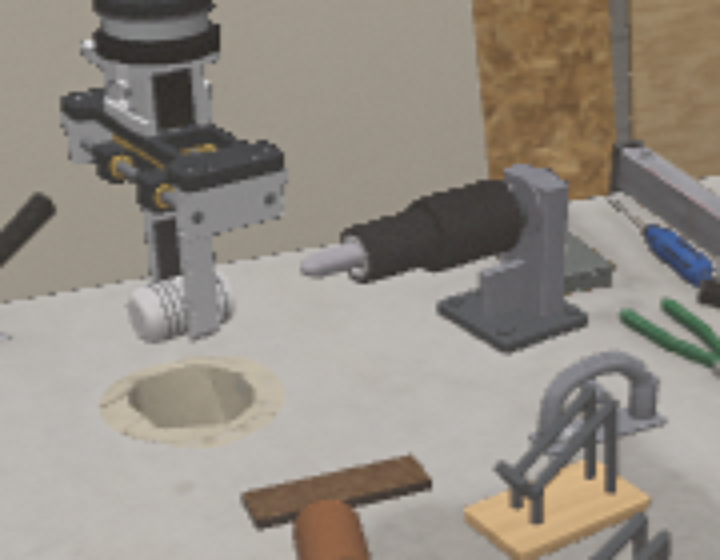

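```bash
cat > capfit.py <<'E'
from h import *
from go import pose
from scipy.optimize import least_squares
import sys
p,d=imaging.camera("side");tcp,R,s=pose();g=tcp-11*R[:,1]
W=pts("side",d);W[...,2]-=W[...,0]*.00169747+W[...,1]*.000514946-.60183
T=(W-g)@R
m=(d>0)&(abs(T[...,1])<28)&(abs(T[...,0])<22)&(T[...,2]<-11)&(T[...,2]>-29)
ys,xs=np.nonzero(m);print(xs.min(),xs.max(),ys.min(),ys.max())
m=cv2.erode(m.astype(np.uint8),np.ones((2,2)))>0
q=T[m]
def res(v): return np.hypot(q[:,0]-v[0],q[:,1]-v[1])-19
v=least_squares(res,[0,0],loss="soft_l1").x;print(len(q),"x %.1f y %.1f"%tuple(v),"rms %.1f"%np.sqrt(np.mean(res(v)**2)),"g",g.round(1))
# silhouette band bottom/top in image at axial slice
for zc in (-25,-15):
    k=q[abs(q[:,2]-zc)<5];print(zc,len(k),"ymin/max",np.percentile(k[:,1],[2,98]).round(1),"xmin",k[:,0].max().round(1))
im=cv2.resize(p[140:185,225:275,::-1],None,fx=10,fy=10,interpolation=cv2.INTER_CUBIC)
def P(a):
    return tuple(int(t) for t in ((proj("side",g+R@np.array(a))[0]-[225,140])*10+5))
for y in (0,2.5):
    cv2.line(im,P([0,y,-31]),P([0,y,31]),(0,0,255) if y==0 else (255,0,0),1)
cv2.imwrite("pics/%s.png"%sys.argv[1],im)
E
python3 capfit.py s25
```

```text
236 245 160 175
68 x 0.5 y 2.7 rms 1.1 g [424.2 169.7  97.4]
-25 28 ymin/max [-16.   11.9] xmin 21.1
-15 40 ymin/max [-15.2  16.3] xmin 20.9
```

View pics/s25.png

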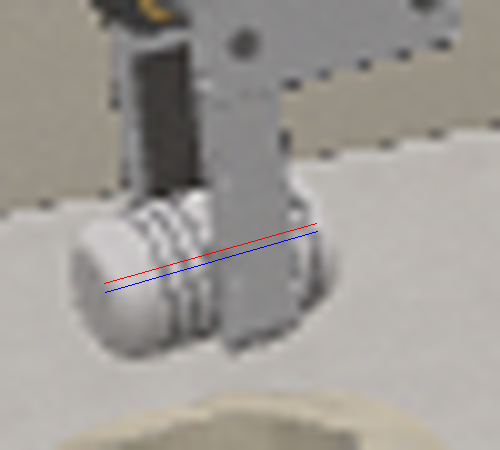

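```bash
python3 -m handwheel '[[[-1,0,15,0,0,0,-1],[-1,1,30,0,0,0,-1],[-1,1,45,0,0,0,-1],[-1,1,45,0,0,0,-1],[-1,1,45,0,0,0,-1]]]'; python3 tg.py 469 180.2 97.7 .208 0
```

```text
clock: 29.68
eef_pos: [468.2, 179.6, 85.6]
eef_rot: [-1.572, 0.001, -1.364]
wrist_force: [-0.7, 0.5, -0.7]
finger_gap: 36.0
t=29.68 TCP [468.2 179.6  85.6] gap 36.0 F [-0.7  0.5 -0.7] | tgt [469.  180.2  86.7] shift [-0.4 -1.1  0.9] rot [ 0.09 -0.05 -0.04]
```

```bash
python3 -m handwheel '[[[-0.4,-1,1,0,0,0,-1],[-0.4,-1,1,0,0,0,-1],[-0.4,-1,1,0,0,0,-1]]]'; python3 tg.py 469 180.2 97.7 .208 0; python3 held.py 19 62 s26 >/dev/null
```

```text
clock: 29.93
eef_pos: [468.8, 180.1, 86.9]
eef_rot: [-1.572, 0.001, -1.364]
wrist_force: [0.3, -0.1, -1.2]
finger_gap: 36.1
t=29.93 TCP [468.8 180.1  86.9] gap 36.1 F [ 0.3 -0.1 -1.2] | tgt [469.  180.2  86.7] shift [-0.   0.2  0.2] rot [ 0.07 -0.04 -0.04]
```

View pics/s26.png

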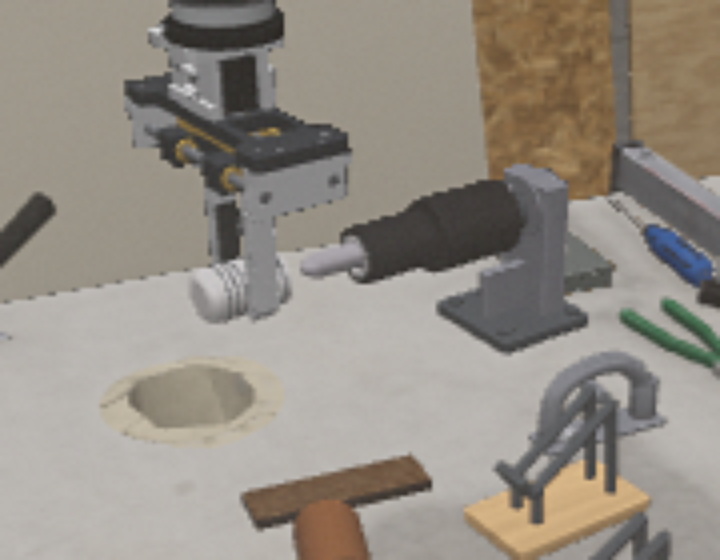

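```bash
python3 -m handwheel '[[[0,0,5,0,0,0,-1],[0,0,10,0,0,0,-1],[0,0,15,0,0,0,-1],[0,0,20,0,0,0,-1],[0,0,25,0,0,0,-1]]]'; python3 -m handwheel '[[[0,0,3,0,0,0,-1],[0,0,6,0,0,0,-1],[0,0,9,0,0,0,-1],[0,0,12,0,0,0,-1],[0,0,15,0,0,0,-1]]]';  python3 held.py 19 62 s27 >/dev/null; python3 tg.py 509 188.7 97.7 .208 0
```

```text
clock: 30.4
eef_pos: [493.8, 185.4, 86.7]
eef_rot: [-1.572, 0.001, -1.364]
wrist_force: [-0.2, 1.3, -0.5]
finger_gap: 36.0
clock: 30.82
eef_pos: [508.7, 188.5, 86.6]
eef_rot: [-1.572, 0.001, -1.364]
wrist_force: [-0.5, -2.1, -1.3]
finger_gap: 36.4
t=30.87 TCP [509.1 188.5  86.7] gap 36.2 F [ 0.4 -0.6 -1.6] | tgt [509.  188.7  86.7] shift [-0.2 -0.  -0.1] rot [ 0.07 -0.05 -0.03]
```

View pics/s27.png

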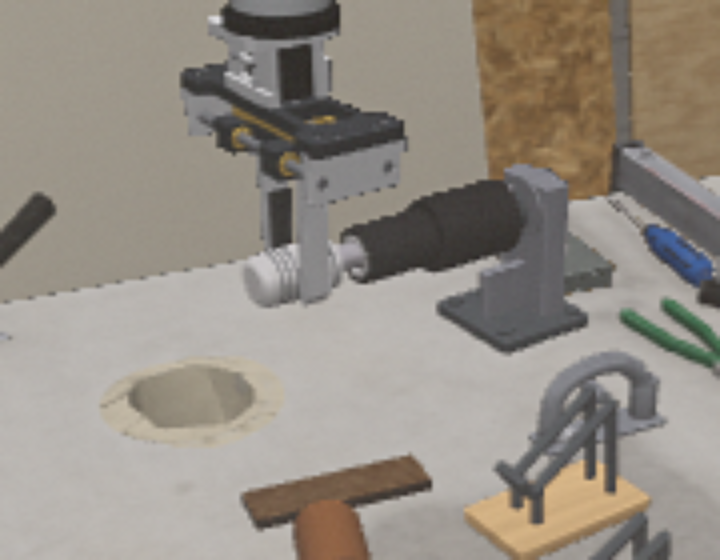

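```bash
python3 -m handwheel '[[[0,0,2,0,0,0,-1],[0,0,4,0,0,0,-1],[0,0,6,0,0,0,-1],[0,0,8,0,0,0,-1],[0,0,10,0,0,0,-1]]]'; python3 -m handwheel '[[[0,0,1,0,0,0,-1],[0,0,2,0,0,0,-1],[0,0,3,0,0,0,-1]]]'; python3 -m handwheel '[[[0,0,1,0,0,0,-1],[0,0,1,0,0,0,-1]]]'
```

```text
clock: 31.28
eef_pos: [519.0, 190.6, 86.7]
eef_rot: [-1.572, 0.001, -1.364]
wrist_force: [-0.5, -1.2, -0.9]
finger_gap: 36.1
clock: 31.53
eef_pos: [522.1, 191.2, 86.6]
eef_rot: [-1.572, 0.001, -1.364]
wrist_force: [-0.7, -1.8, -1.7]
finger_gap: 36.4
clock: 31.7
eef_pos: [523.2, 191.5, 86.6]
eef_rot: [-1.572, 0.001, -1.364]
wrist_force: [1.4, -1.4, -0.8]
finger_gap: 35.9
```

```bash
python3 -m handwheel '[[[0,0,1,0,0,0,-1],[0,0,1,0,0,0,-1]]]'; python3 -m handwheel '[[[0,0,1,0,0,0,-1],[0,0,1,0,0,0,-1]]]'; python3 -m handwheel '[[[0,0,1,0,0,0,-1],[0,0,1,0,0,0,-1]]]'
```

```text
clock: 31.87
eef_pos: [524.3, 191.7, 86.7]
eef_rot: [-1.572, 0.001, -1.364]
wrist_force: [1.1, -0.1, -1.5]
finger_gap: 36.3
clock: 32.03
eef_pos: [525.4, 191.9, 86.7]
eef_rot: [-1.572, 0.001, -1.364]
wrist_force: [-0.3, -1.4, -1.3]
finger_gap: 36.1
clock: 32.2
eef_pos: [526.5, 192.1, 86.7]
eef_rot: [-1.572, 0.001, -1.364]
wrist_force: [0.7, -0.8, -1.0]
finger_gap: 36.1
```

```bash
python3 -m handwheel '[[[0,0,1,0,0,0,-1],[0,0,1,0,0,0,-1]]]'; python3 -m handwheel '[[[0,0,1,0,0,0,-1],[0,0,1,0,0,0,-1]]]'; python3 -m handwheel '[[[0,0,1,0,0,0,-1],[0,0,1,0,0,0,-1]]]'; python3 held.py 19 62 s28 >/dev/null
```

```text
clock: 32.37
eef_pos: [527.7, 192.4, 86.7]
eef_rot: [-1.572, 0.001, -1.364]
wrist_force: [0.4, -0.9, -0.8]
finger_gap: 36.1
clock: 32.53
eef_pos: [528.7, 192.6, 86.7]
eef_rot: [-1.572, 0.001, -1.364]
wrist_force: [-0.4, -1.1, -1.9]
finger_gap: 36.0
clock: 32.7
eef_pos: [528.8, 192.7, 86.5]
eef_rot: [-1.574, 0.0, -1.364]
wrist_force: [-8.2, -2.5, 2.0]
finger_gap: 36.1
```

View pics/s28.png

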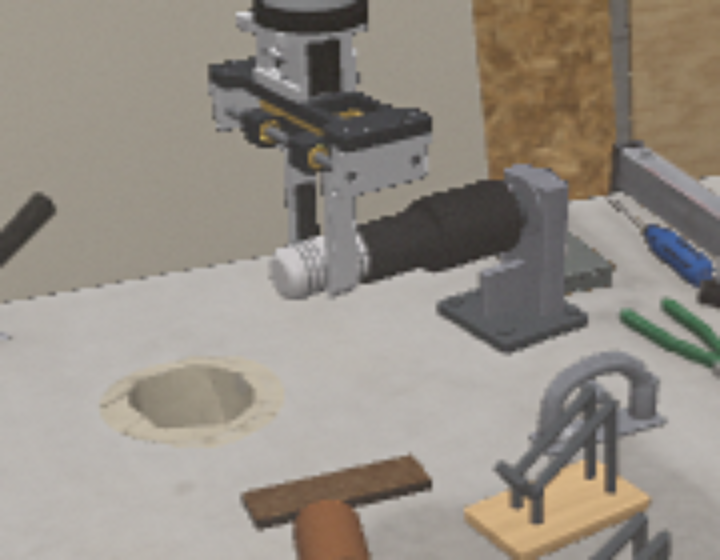

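Contact; press.

```bash
python3 -m handwheel '[[[0,0,1,0,0,0,-1],[0,0,1,0,0,0,-1]]]'; python3 -m handwheel '[[[0,0,1,0,0,0,-1],[0,0,1,0,0,0,-1]]]'; python3 -m handwheel '[[[0,0,1.1,0,0,0,-1],[0,0,1.1,0,0,0,-1]]]'
```

```text
clock: 32.92
eef_pos: [528.8, 192.7, 86.5]
eef_rot: [-1.577, 0.0, -1.364]
wrist_force: [-10.4, -4.1, 5.8]
finger_gap: 35.7
clock: 33.08
eef_pos: [528.8, 192.7, 86.5]
eef_rot: [-1.58, 0.0, -1.364]
wrist_force: [-10.8, -3.9, 6.0]
finger_gap: 36.1
clock: 33.25
eef_pos: [528.8, 192.7, 86.5]
eef_rot: [-1.583, -0.0, -1.364]
wrist_force: [-11.1, -4.2, 6.6]
finger_gap: 36.2
```

```bash
python3 -m handwheel '[[[0,0,0,0.5,0,0,-1]]]'; python3 -m handwheel '[[[0,0,0,0,0,0,-0.3],[0,0,0,0,0,0,-0.2],[0,0,0,0,0,0,0.4],[0,0,0,0,0,0,1],[0,0,0,0,0,0,1]]]'; python3 -m handwheel '[[[0,0,0,0,0,0,1],[0,0,0,0,0,0,1],[0,0,0,0,0,0,1]]]'; python3 -m handwheel '[[[0,-10,0,0,0,0,1],[0,-40,0,0,0,0,1],[0,-75,0,0,0,0,1],[0,-110,0,0,0,0,1],[0,-120,0,0,0,0,1]]]'; python3 -m handwheel '[[[0,0,0,0,0,0,1],[0,0,0,0,0,0,1]]]'
python3 - <<'E'
import cv2,numpy as np
from cell import imaging
p,d=imaging.camera("side");cv2.imwrite("pics/s29.png",cv2.resize(p[120:190,250:350,::-1],None,fx=7.5,fy=7.5,interpolation=cv2.INTER_CUBIC));np.save("s29p.npy",p);np.save("s29.npy",d)
cv2.imwrite("pics/s29f.png",p[:,:,::-1])
p,d=imaging.camera("top");cv2.imwrite("pics/t29.png",p[:,:,::-1])
E
```

```text
clock: 33.33
eef_pos: [528.6, 192.6, 86.6]
eef_rot: [-1.575, -0.0, -1.363]
wrist_force: [1.8, -1.0, -1.5]
finger_gap: 36.1
clock: 33.75
eef_pos: [528.7, 192.7, 86.7]
eef_rot: [-1.575, -0.0, -1.363]
wrist_force: [0.1, -0.9, -0.0]
finger_gap: 54.6
clock: 34.0
eef_pos: [528.8, 192.7, 86.7]
eef_rot: [-1.575, 0.0, -1.363]
wrist_force: [0.1, -0.6, 0.3]
finger_gap: 74.0
clock: 34.42
eef_pos: [530.7, 193.2, 213.1]
eef_rot: [-1.567, 0.001, -1.363]
wrist_force: [-0.5, 0.2, 0.5]
finger_gap: 94.4
clock: 34.58
eef_pos: [530.9, 193.4, 214.1]
eef_rot: [-1.565, 0.001, -1.363]
wrist_force: [-0.2, 0.5, -0.2]
finger_gap: 94.0
```

View pics/s29.png

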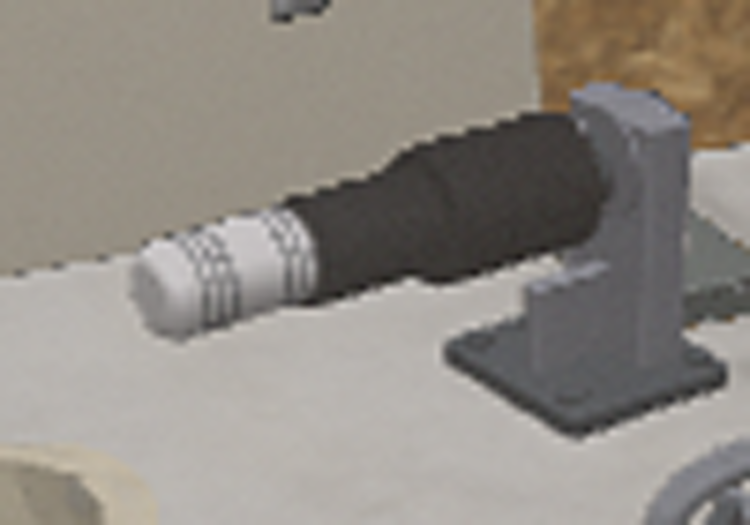

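View pics/s29f.png

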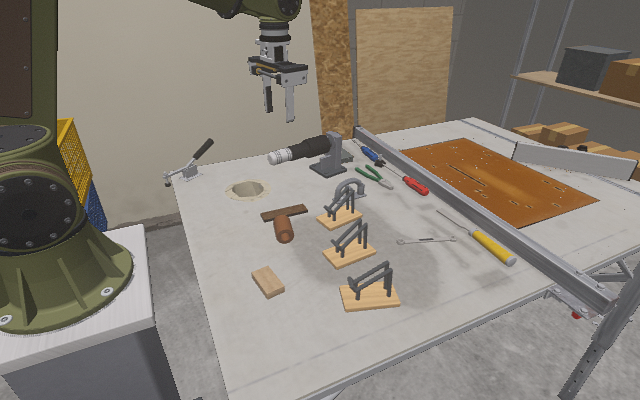

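View pics/t29.png

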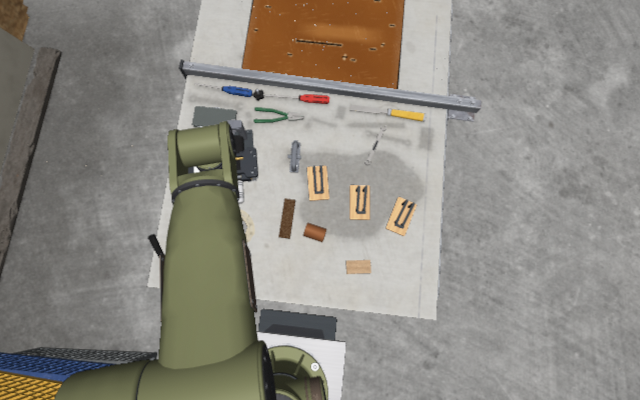

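```bash
python3 - <<'E'
from h import *
d=np.load("s29.npy");p=np.load("s29p.npy").astype(int);W=pts("side",d);W[...,2]-=W[...,0]*.00169747+W[...,1]*.000514946-.60183
u=np.array([np.cos(.208),np.sin(.208),0]);t=np.array([511,189.1,95]);D=W-t;al=D@u;r=np.linalg.norm(np.cross(D,u),axis=1) if 0 else np.linalg.norm(np.cross(D,u),axis=-1)
m=(d>0)&(r<32)&(al>-40)&(al<170)
bright=m&(p.min(2)>110)&(al<60);dark=m&(p.max(2)<75)
print("cap",np.percentile(al[bright],[1,99]).round(1),"dark",np.percentile(al[dark&(al>30)],[1,99]).round(1))
for a,b in((-12,40),(50,100),(112,170)):
    k=m&(al>a)&(al<b);print(a,b,k.sum(),"r p95",np.percentile(r[k],[50,95]).round(1))
E
python3 tg.py 529 192.7 97 .208 0
```

```text
cap [-18.7  43.5] dark [ 45.7 168.5]
-12 40 231 r p95 [18.9 21.4]
50 100 220 r p95 [20.6 23.5]
112 170 307 r p95 [27.6 30.1]
t=34.68 TCP [530.2 193.2 211.8] gap 94.1 F [-0.1  0.3 -0.3] | tgt [529.  192.7  86. ] shift [  0.3 125.8  -1.5] rot [-0.1  -0.03 -0.03]
```

Cap ends meet at about 44–46 mm from the tip, as expected (46.5). The gripper is clear, so I hand in.

```bash
python3 -c "
from cell import order;print(order.sign_off())"
```

```text
the job is handed in; nothing more can be done
None
```

The spindle is loaded and handed in at about 34.7 s. The large roller sits against the stop collar, then the small roller, then the end cap with its open end first. Each was pressed home with about 10–12 N along the rod and then released.

**Final checks**
- The side view shows the three parts in a line with no visible gap. Depth puts the joint between cap and small roller about 44–46 mm from the rod tip, against 46.5 mm expected.
- The cap's closed end measured 18.7 mm beyond the tip, against 15.5 mm expected. I put that down to depth noise; the parts all met contact within about 3 mm of where I predicted.
- The bystanders look unmoved in both views. Once the hand had let go and risen clear, the wrist force read about zero.

**What did not go to plan**
- On the first approach joint 6 ran onto its range stop and read -2.554 against a limit of -2.55. I turned the tool half round about its own axis and carried on. No fault was reported.
- The grip on the cap read 36 mm instead of 38 mm; I found no cause, but the cap held firmly.
- I did not measure the collar's position separately. The highest push along the rod was about 12 N, well under the 45 N at which it slips.

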